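# Hang the tube bucket in the bayonet ring and lock it

### The job

Pick up the tube bucket by its bail handle and hang it in the bayonet ring of the loading stand: lower it so that its two side lugs go down through the two gaps and rest on the ledge under the hooks, then twist it clockwise (seen from above) until both lugs drop into the locking notches and it hangs upright, fully home. How far it must be twisted differs each time, so feel for the drop; never press or force it hard (keep it under 50 N against the stand), and do not shove the other things on the bench. Let go at the end.

Things in the scene. Friction and masses are not known exactly. Their poses are not given: they have to be found in the camera images.
- bucket_mid (a point): Dark round tube bucket standing upright on the bench, 64 mm across, 88 mm high, foot bevelled to 48 mm across, red insert and seven lilac tube caps on top (to 95 mm); 0.3 to 0.65 kg. Point on its axis 63 mm above its underside (half-way up). z up, x along its two side lugs; a half turn about z makes no difference.
- bucket_handle (a point): Centre of the bucket's bail handle bar, on its axis, 117 mm above its underside. The bar is 62 mm long along the bucket's x (in line with the lugs), 12 mm thick (y), 18 mm high (108 to 126 mm up), with an upright under each end, 25 to 31 mm from the axis. Pinch it across the 12 mm, from above.
- bucket: The same bucket; origin at the centre of its underside, same axes. Two steel lugs, 8 mm wide and 8 mm high, stick out at its +x and -x sides to 42 mm from the axis; their undersides are 66 mm above the bucket's underside.
- stand: Loading stand fixed to the bench: 120 mm square base plate 12 mm thick, two columns, a dark level bayonet ring 104 mm across with an upright bore of 67 mm (bucket passes with 1.5 mm all round), open down to the base. Origin: centre of the base's underside, on the ring's axis, z up. Two open gaps in the ring's top lie at its +x and -x sides, each 26 degrees wide (17 mm at the lugs).
- stand_ring (a point): Point on the ring's axis, 100 mm above the bench, at the top of the steel ledge inside the ring; axes as the stand's. Between the gaps two hooks (flat roofs, underside 11 mm, top 17 mm above this point) cover the ledge. A lug lowered through a gap lands on the ledge; the bucket's underside is then 34 mm above the bench. From there it turns clockwise only (stops close on the other side).
- stand_top (a point): Point on the ring's axis at the top of the hooks, 117 mm above the bench. Under the hooks the ledge has two opposite notches, 23 degrees wide (3.5 mm spare each side of a lug), 6 mm deep, centred 35 to 68 degrees clockwise of the gaps: differs each run, hidden, to be felt by pressing lightly. Dropped in, the bucket's underside is 28 mm above the bench. Solid stops 88 degrees past the gaps.
- insert: bystander: spare red round insert, 56 mm across, 22 mm high, lying on the bench; origin centre of underside
- tube_rack: bystander: grey tube rack 70 x 170 mm with capped tubes, 84 mm high; origin centre of underside
- wash_bottle: bystander: white bottle 68 mm across, 170 mm high; origin centre of underside
- tip_box: bystander: clear box 85 x 125 x 60 mm; origin centre of underside
- beaker: bystander: glass beaker 72 mm across, 95 mm high; origin centre of underside
- wide_bucket: bystander: low wide dark bucket, 92 mm across, 64 mm high, no lugs and no handle; origin centre of underside
- key: bystander: open-ended steel spanner 150 mm long lying flat on the bench; origin near its middle

How it is judged:
By the outcome, as a careful person would: the job done as asked, in the order asked, and still so for the second after the job is handed in, with the robot touching nothing.
It also fails if it takes over 72 s, if anything falls off the work surface, if the arm or the gripper's body presses on something with over 40 N, if the wrist force passes 120 N, or if a joint passes its speed limit or range.

### The arm

A 6-joint arm with a two-finger parallel gripper is mounted at the origin on the work surface. World frame = base frame: x ahead of the robot, y to its left, z up, the work surface at z = 0. Lengths are in m, angles in degrees, forces in N, time in s.
With the tool pointing down it reaches from about 0.275 to 1 m from the base axis. Payload 8.4 kg.
Tool frame: the origin (TCP) lies midway between the tips of the shut fingers; the grasp point (between the pads) lies 19 mm behind it; y points along the fingers, z is the direction in which the jaws open and shut, and the axes are right-handed (so a half turn about y gives the same grasp; the last joint's range is limited). The gripper opens to 85 mm and grips with 20 to 120 N. Pads are 22 mm wide; open, the fingers measure 114 mm over their backs; the gripper's body (76 mm by 85 mm) begins 54 mm behind the grasp point. The pads swing forward as they close: fully open they stand 13 mm farther back than shut.
Start: joints at [63.002, 20.225, 93.587, -0, 66.188, -0.138], TCP at [0.282, 0.558, 0.203] pointing down, gripper open.
Joint ranges: [-150.9, 150.9], [-52.94, 120.26], [3.33, 152.33], [-74.26, 254.26], [0, 154.13], [-172.89, 172.89]. Speed limits (degrees/s): [127.2, 127.2, 159.86, 180, 180, 180].

### API

Orientations are given as a 3x3 rotation matrix whose columns are the frame's x, y, z axes.
In Python, from workcell import monitor, eyes, job gives the robot as it stands. The module is installed in compiled form; this text tells all that it offers.
- The arm moves only by the shell command python3 -m pendant 'ROWS' [FORCE]. ROWS is JSON, a list of rows, each an object of numbers: "claw": the closure, from 0 (fully open) to 1 (shut); "x", "y", "z": the shift along the tool's x, y, z in m; "roll": the turn about the tool's y in rad. In form: [{"claw": .., "x": .., "y": .., "z": .., "roll": ..}, ...]. A call has 1 to 5 rows; each row is the pose to reach, as a shift and turn from the pose measured when the call began, along the tool's axes at that moment; what a row does not reach only later rows make up. A row lasts 1/8 s, in which the tool goes at most 62.5 mm and 10.7 degrees, less where a joint would pass 70% of its speed; a pose out of reach is approached as far as the arm can. A call with a gripper value outside its range is refused whole. The fingers move at their own pace and stop on an object; FORCE is the grip in N (left out, the last holds). Time passes only in rows, so rows that repeat a pose let the fingers close. It gives the time, the measured TCP pose, the force and the opening at its end, in the units of the state.
- monitor.sense(): the state, without advancing time (a new reading comes with each control period).
- eyes.snapshot(name): name is "scene" or "top"; returns the picture (400x640x3 uint8, red, green, blue); there is no depth.
- eyes.get_calibration(name): a dict with "intrinsics" (3x3 intrinsics, pixels), "view" (4x4, takes a point from world to camera coordinates). Camera axes: x right, y down, z forward; pixel columns grow to the right and rows downward; lengths in m; the calibration is good to about 2 mm. A picture is of the moment at which its call begins. get_calibration takes no time and is no camera call.
- job.sign_off(): hands the job in, once; it reports no verdict.
The state is a dict: "time_s": time; "joint_positions": joint angles; "joint_vel": joint speeds; "joint_torque": joint torques, N m; "tcp_pos": TCP position; "orientation": TCP orientation; "ft_force": force on the tool from outside, world axes, zero at the start; "ft_torque": the same for the moment, N m; "finger_gap": finger opening in m.
Only numpy, scipy, OpenCV 4.12 (cv2) and the standard library are available. Lean on these libraries where they do the work, as an engineer would, in place of code of your own. Each camera call takes 0.05 s, during which the arm holds its last target.

## Working session

There is one attempt and no reset: what is moved stays moved. The work goes in short steps, Python scripts to look and compute and a shell command to move; the robot and the scene stay as the last step left them, time stands still between calls to the robot, and variables do not carry over. Pictures are saved under pics/ and viewed, and the job is handed in when it is done.

```bash
mkdir -p pics
python3 - <<'E'
from workcell import monitor, eyes
import cv2
for n in("scene","top"):
    im=eyes.snapshot(n); cv2.imwrite(f"pics/{n}0.png",im[:,:,::-1]); c=eyes.get_calibration(n); print(n,c)
print(monitor.sense())
E
```

```text
scene {'intrinsics': array([[407.4949885 ,   0.        , 315.05940997],
       [  0.        , 407.4949885 , 198.4152878 ],
       [  0.        ,   0.        ,   1.        ]]), 'view': array([[-0.84422357,  0.53579485,  0.01450675,  0.4448866 ],
       [ 0.28816598,  0.47653616, -0.83058633, -0.05777056],
       [-0.45193687, -0.6970202 , -0.55670091,  1.33156172],
       [ 0.        ,  0.        ,  0.        ,  1.        ]])}
top {'intrinsics': array([[508.11826842,   0.        , 322.4004921 ],
       [  0.        , 508.11826842, 194.83657881],
       [  0.        ,   0.        ,   1.        ]]), 'view': array([[ 0.0139807 , -0.99973533,  0.01827035, -0.02185558],
       [-0.98152971, -0.01720816, -0.19053427,  0.5589777 ],
       [ 0.19079824, -0.01526909, -0.98151051,  1.67823962],
       [ 0.        ,  0.        ,  0.        ,  1.        ]])}
{'time_s': 0.1, 'joint_positions': array([ 6.30046669e+01,  2.02589832e+01,  9.36241196e+01, -6.94445308e-04,
        6.61881889e+01, -1.37607723e-01]), 'joint_vel': array([-0.01344827, -0.19777975, -0.04147367, -0.06989934,  0.0563954 ,
       -0.01429519]), 'joint_torque': array([-9.72600574e-04, -6.06353331e+01, -3.42822182e+01, -7.42198017e-05,
        4.03565631e-03,  4.76453479e-06]), 'tcp_pos': array([0.28215753, 0.55717236, 0.2026369 ]), 'orientation': array([[ 8.92133324e-01, -5.54918325e-04,  4.51771873e-01],
       [-4.51772214e-01, -1.11373658e-03,  8.92132628e-01],
       [ 8.09411755e-06, -9.99999226e-01, -1.24429820e-03]]), 'ft_force': array([-0.20882575, -0.09362411,  0.13726946]), 'ft_torque': array([ 0.0428049 , -0.03132409, -0.01327731]), 'finger_gap': 0.0854807782797695}
```

View pics/scene0.png

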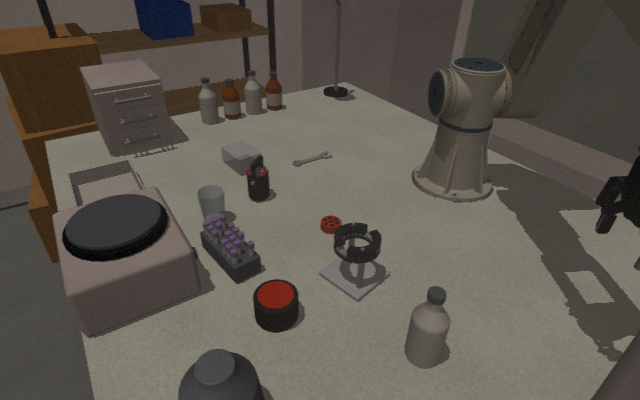

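View pics/top0.png

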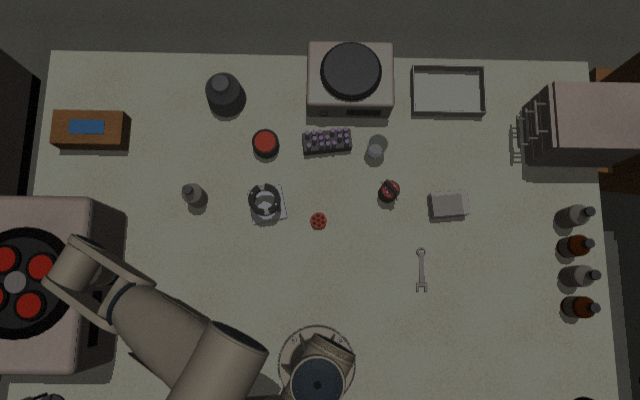

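Top view: bucket near (389,191), stand near (266,201). Enlarging both in both views.

Run:
```python
import cv2,numpy as np
t=cv2.imread("pics/top0.png");s=cv2.imread("pics/scene0.png")
def crop(im,x,y,w,h,k): 
    return cv2.convertScaleAbs(cv2.resize(im[y:y+h,x:x+w],None,fx=k,fy=k,interpolation=cv2.INTER_CUBIC),alpha=1.8)
a=np.hstack([crop(t,370,170,40,40,10),crop(t,240,175,50,50,8)])
cv2.imwrite("pics/ctop.png",a)
a=np.hstack([crop(s,235,148,50,60,8),crop(s,320,215,80,96,5)])
cv2.imwrite("pics/cscene.png",a)
```

```text
(no output)
```

View pics/ctop.png

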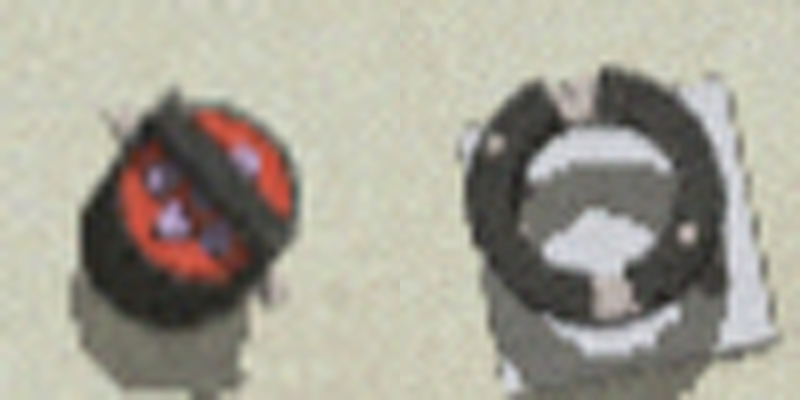

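View pics/cscene.png

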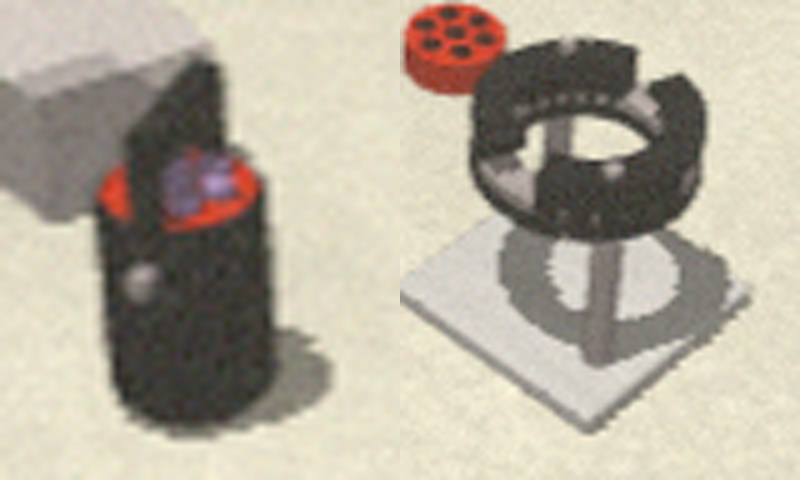

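```bash
cat > h.py <<'E'
import numpy as np,cv2
from workcell import eyes,monitor
C={n:eyes.get_calibration(n) for n in("scene","top")}
def proj(n,P):
    P=np.atleast_2d(P); c=C[n]; q=P@c["view"][:3,:3].T+c["view"][:3,3]
    q=q@c["intrinsics"].T; return q[:,:2]/q[:,2:]
def ray(n,uv,z):
    c=C[n];R=c["view"][:3,:3];t=c["view"][:3,3]
    o=-R.T@t; d=R.T@np.linalg.inv(c["intrinsics"])@np.array([uv[0],uv[1],1.])
    return o+d*(z-o[2])/d[2]
def circ(r,z,n=72,a0=0,a1=360):
    a=np.radians(np.linspace(a0,a1,n)); return np.c_[r*np.cos(a),r*np.sin(a),np.full(n,z)]
def place(P,x,y,yaw,z=0):
    a=np.radians(yaw);R=np.array([[np.cos(a),-np.sin(a),0],[np.sin(a),np.cos(a),0],[0,0,1]])
    return np.atleast_2d(P)@R.T+[x,y,z]
def box(x0,x1,y0,y1,z0,z1):
    return np.array([[x,y,z] for x in(x0,x1) for y in(y0,y1) for z in(z0,z1)])
E
python3 - <<'E'
from h import *
f=lambda p:np.round(ray(*p),4)
print("lugs",f(("top",(381.8,181.8),.07)),f(("top",(397.2,199.2),.07)))
print("bar",f(("top",(386.5,181.0),.126)),f(("top",(398.4,193.0),.126)))
print("scene lug",f(("scene",(252.7,183.4),.07)))
print("gaps",f(("top",(261.9,186.9),.1)),f(("top",(266.6,211.3),.1)))
print("ringc",f(("top",(264.4,199.5),.112)))
print("scene gaps",f(("scene",(320+(515-400)/5,215+185/5),.1)),f(("scene",(320+(643-400)/5,215+100/5),.1)))
E
```

```text
lugs [ 0.6048 -0.2142  0.07  ] [ 0.5455 -0.2659  0.07  ]
bar [ 0.5953 -0.2222  0.126 ] [ 0.5557 -0.2608  0.126 ]
scene lug [ 0.6048 -0.2128  0.07  ]
gaps [0.5736 0.1889 0.1   ] [0.4919 0.1704 0.1   ]
ringc [0.5291 0.1779 0.112 ]
scene gaps [0.5775 0.1898 0.1   ] [0.4933 0.1729 0.1   ]
```

```bash
cat > fit.py <<'E'
from h import *
from scipy.optimize import minimize
K=8
def hullmask(parts,n,ox,oy,w,h):
    m=np.zeros((h*K,w*K),np.uint8)
    for P in parts:
        q=(proj(n,P)+0.5-[ox,oy])*K
        cv2.fillConvexPoly(m,cv2.convexHull(q.astype(np.float32)).astype(np.int32)[:, 0],255)
    return cv2.resize(m,(w,h),interpolation=cv2.INTER_AREA)/255.
E
python3 - <<'E'
from fit import *
S={n:cv2.imread(f"pics/{n}0.png").astype(float) for n in("scene","top")}
W={"scene":(235,145,50,62),"top":(372,172,36,36)}
rows=[]
for n in W:
    ox,oy,w,h=W[n]; im=S[n][oy:oy+h,ox:ox+w]; 
    g=im.max(2); r=im[:,:,2]-im[:,:,1]
    m=((g<55)|(r>18)).astype(np.uint8)
    k,l,st,_=cv2.connectedComponentsWithStats(m); i=1+st[1:,4].argmax(); 
    c=(l==i).astype(np.uint8); 
    cs,_=cv2.findContours(c,cv2.RETR_EXTERNAL,cv2.CHAIN_APPROX_NONE); c=cv2.drawContours(c*0,cs,-1,1,-1)
    W[n]=(ox,oy,w,h,c.astype(float))
def parts(x,y,yaw): 
    return [place(np.vstack([circ(.024,0),circ(.032,.012),circ(.032,.088)]),x,y,yaw),
            place(box(-.031,.031,-.006,.006,.108,.126),x,y,yaw),place(box(-.031,-.025,-.006,.006,.088,.126),x,y,yaw),place(box(.025,.031,-.006,.006,.088,.126),x,y,yaw)]
def cost(p,views=("scene","top")):
    return sum(((hullmask(parts(*p),n,*W[n][:4])-W[n][4])**2).sum() for n in views)
f=lambda q,v:cost((q[0]/1000,q[1]/1000,q[2]),v)
for v in(("scene","top"),("scene",),("top",)):
    r=minimize(f,[575,-240,42],args=(v,),method="Nelder-Mead",options=dict(initial_simplex=[[575,-240,42],[580,-240,42],[575,-235,42],[575,-240,50]]))
    print(v,r.x,r.fun)
    if len(v)==2: b=r.x
o=[]
for n in W:
    ox,oy,w,h,c=W[n]; k=6 
    im=cv2.resize(S[n][oy:oy+h,ox:ox+w].astype(np.uint8),None,fx=k,fy=k,interpolation=cv2.INTER_CUBIC); im=cv2.convertScaleAbs(im,alpha=1.7)
    for P in parts(b[0]/1000,b[1]/1000,b[2])+[place(box(s*.037-.005,s*.037+.005,-.004,.004,.066,.074),b[0]/1000,b[1]/1000,b[2]) for s in(-1,1)]:
        q=((proj(n,P)+.5-[ox,oy])*k).astype(np.float32); cv2.polylines(im,[cv2.convexHull(q).astype(int)],True,(0,255,0),1)
    im=np.hstack([im,cv2.cvtColor(cv2.resize((c*255).astype(np.uint8),None,fx=k,fy=k),cv2.COLOR_GRAY2BGR)])
    cv2.imwrite(f"pics/fit_{n}.png",im)
E
```

```text
('scene', 'top') [ 576.26033847 -238.90860712   43.57745706] 53.99101883890811
('scene',) [ 577.56468996 -238.74616905   44.04991966] 31.44247597078047
('top',) [ 574.20352438 -237.72407007   41.29988639] 9.640430603613995
```

View pics/fit_scene.png

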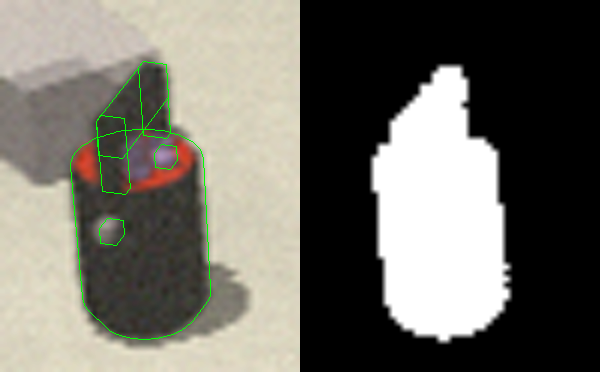

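View pics/fit_top.png

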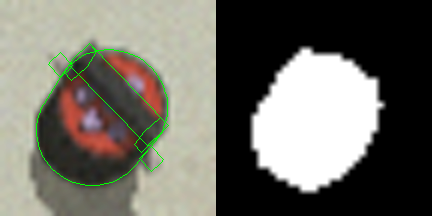

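```bash
cat > ov.py <<'E'
from h import *
def ov(out,x,y,yaw,src="0"):
  o=[]
  for n,(ox,oy,w,h) in {"scene":(315,215,80,84),"top":(235,172,60,56)}.items():
    k=5 if n=="scene" else 7
    im=cv2.imread(f"pics/{n}{src}.png")[oy:oy+h,ox:ox+w]
    im=cv2.convertScaleAbs(cv2.resize(im,None,fx=k,fy=k,interpolation=cv2.INTER_CUBIC),alpha=1.7)
    L=[]
    for s in(0,180):
        L+=[place(circ(.052,.117,40,s+13,s+167),x,y,yaw),place(circ(.0335,.117,40,s+13,s+167),x,y,yaw)]
        for e in(-13,13):
            L+=[place(np.array([[r*np.cos(np.radians(s+e)),r*np.sin(np.radians(s+e)),.117] for r in(.0335,.052)]),x,y,yaw)]
    L+=[place(np.array([[a,b,.012] for a,b in((-.06,-.06),(.06,-.06),(.06,.06),(-.06,.06),(-.06,-.06))]),x,y,yaw)]
    for P in L: cv2.polylines(im,[((proj(n,P)+.5-[ox,oy])*k).astype(int)],False,(0,255,0),1)
    o.append(im)
  H=max(i.shape[0] for i in o); o=[cv2.copyMakeBorder(i,0,H-i.shape[0],0,0,0) for i in o]
  im=np.hstack(o);cv2.imwrite(out,im); print(im.shape)
E
python3 -c "
from ov import *
ov('pics/ovs1.png',.533,.180,12.8)"
```

```text
(420, 820, 3)
```

View pics/ovs1.png

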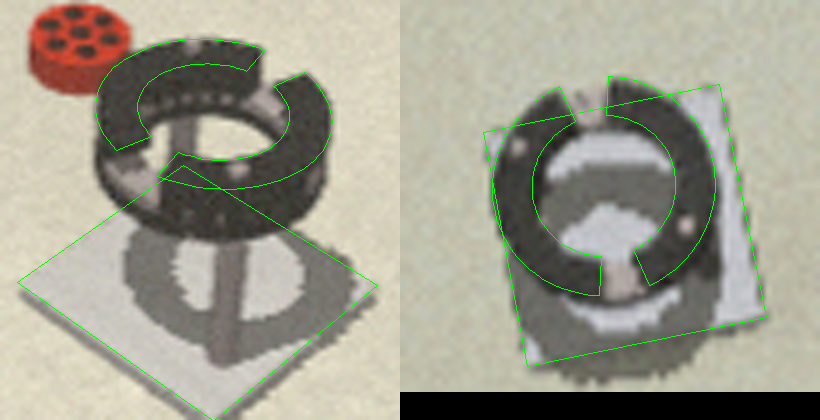

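Run:
```python
from fit import *
from ov import ov
S={n:cv2.imread(f"pics/{n}0.png").astype(float) for n in("scene","top")}
W={"scene":(328,215,65,55),"top":(243,177,45,45)}
M={}
for n in W:
    ox,oy,w,h=W[n]; im=S[n][oy:oy+h,ox:ox+w]; m=(im.max(2)<53).astype(np.uint8)
    k,l,st,_=cv2.connectedComponentsWithStats(m); big=[i for i in range(1,k) if st[i,4]>80]
    m=np.isin(l,big).astype(float); M[n]=m
    cv2.imwrite(f"pics/m_{n}.png",cv2.resize((m*255).astype(np.uint8),None,fx=6,fy=6))
def poly(n,P):
    ox,oy,w,h=W[n]; m=np.zeros((h*K,w*K),np.uint8); q=((proj(n,P)+.5-[ox,oy])*K).astype(np.int32); cv2.fillPoly(m,[q],1); return m
def render(n,x,y,yaw,zb):
    T=lambda P:place(P,x,y,yaw)
    ox,oy,w,h=W[n]
    m=np.zeros((h*K,w*K),np.uint8)
    q=(proj(n,T(np.vstack([circ(.052,.1),circ(.052,zb)])))+.5-[ox,oy])*K
    cv2.fillConvexPoly(m,cv2.convexHull(q.astype(np.float32)).astype(np.int32)[:,0],1)
    m&=1-(poly(n,T(circ(.0335,.1)))&poly(n,T(circ(.0335,zb))))
    # ledge steel in gaps
    for s in(0,180):
        m&=1-poly(n,T(np.vstack([circ(.0335,.1,10,s-13,s+13),circ(.047,.1,10,s+13,s-13)])))
    for s in(0,180):
        A=np.vstack([circ(.0335,0,30,s+13,s+167),circ(.052,0,30,s+167,s+13)])
        for z in np.linspace(.1,.117,8): m|=poly(n,T(A+[0,0,z]))
    return cv2.resize(m*255,(w,h),interpolation=cv2.INTER_AREA)/255.
for v in(("scene","top"),("scene",),("top",)):
    f=lambda q:sum(((render(n,q[0]/1e3,q[1]/1e3,q[2],q[3]/1e3)-M[n])**2).sum() for n in v)
    r=minimize(f,[533,180,13,87],method="Nelder-Mead",options=dict(initial_simplex=[[533,180,13,87],[538,180,13,87],[533,185,13,87],[533,180,20,87],[533,180,14,80]]))
    print(v,r.x,r.fun)
    if len(v)==2: b=r.x
ov('pics/ovs2.png',b[0]/1e3,b[1]/1e3,b[2])
```

```text
('scene', 'top') [532.48685872 179.98145404  11.5508031   87.44139919] 300.7393002691273
('scene',) [534.21447861 181.24257856  13.16236738  89.37720932] 191.29853133410225
('top',) [529.97679077 179.48021719  11.25777918  99.14804361] 74.57866974240676
(420, 820, 3)
```

View pics/ovs2.png

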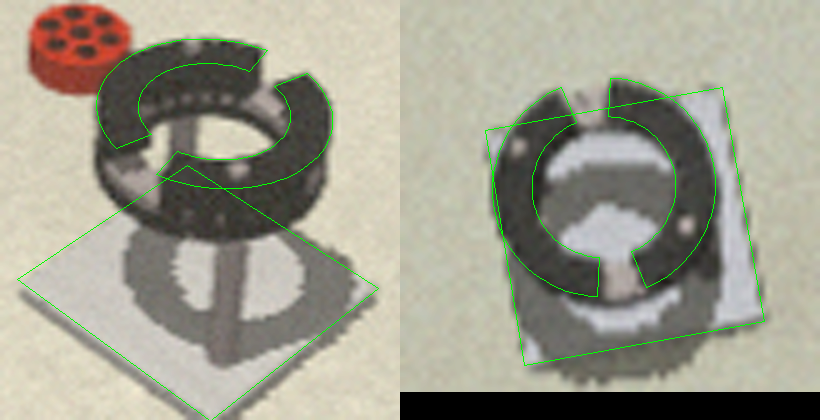

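View pics/m_scene.png

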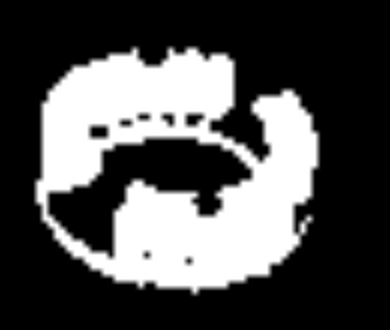

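```bash
cat > go.py <<'E'
import sys,numpy as np
from workcell import monitor
from scipy.spatial.transform import Rotation as Ro
s=monitor.sense(); R=np.array(s["orientation"]); p=np.array(s["tcp_pos"])
phi=np.degrees(np.arctan2(R[1,2],R[0,2]))
tilt=np.degrees(np.arccos(-R[2,1]))
print("t",round(s["time_s"],2),"p",p.round(4),"phi",round(phi,2),"tilt",round(tilt,2),"F",np.round(s["ft_force"],1),"T",np.round(s["ft_torque"],2),"gap",round(s["finger_gap"],4),"j",np.round(s["joint_positions"],1))
if len(sys.argv)>4:
    x,y,z,ph=map(float,sys.argv[1:5])
    d=R.T@(np.array([x,y,z])-p); print("shift xyz",d.round(4),"roll",round(np.radians(-(ph-phi+180)%360-180 if False else ((phi-ph+180)%360-180)),3))
E
python3 go.py .5755 -.239 .25 -47
```

```text
t 0.1 p [0.2822 0.5572 0.2026] phi 63.14 tilt 0.07 F [-0.2 -0.1  0.1] T [ 0.04 -0.03 -0.01] gap 0.0855 j [63.  20.3 93.6 -0.  66.2 -0.1]
shift xyz [ 0.6214 -0.0466 -0.5778] roll 1.922
```

```bash
python3 -m pendant '[{"claw":0,"x":0.0,"y":-0.04,"z":0,"roll":0.0},{"claw":0,"x":0.04,"y":-0.05,"z":-0.037,"roll":0.15},{"claw":0,"x":0.08,"y":-0.05,"z":-0.074,"roll":0.3},{"claw":0,"x":0.12,"y":-0.05,"z":-0.111,"roll":0.45},{"claw":0,"x":0.16,"y":-0.05,"z":-0.148,"roll":0.6}]' 30; python3 go.py .5755 -.239 .25 -47
```

```text
time_s: 0.72
tcp_pos: [0.3582, 0.3511, 0.2526]
orientation: [[0.477, -0.001, 0.879], [-0.879, -0.001, 0.477], [0.001, -1.0, -0.001]]
ft_force: [-0.1, -0.7, -0.3]
finger_gap: 0.0854
t 0.72 p [0.3582 0.3511 0.2526] phi 28.5 tilt 0.09 F [-0.1 -0.7 -0.3] T [-0.   -0.04  0.02] gap 0.0854 j [ 44.3   6.4 105.   -0.   68.6  15.8]
shift xyz [ 0.6223  0.0033 -0.0907] roll 1.318
```

```bash
python3 -m pendant '[{"claw":0,"x":0.056,"y":0,"z":-0.008,"roll":0.15},{"claw":0,"x":0.112,"y":0,"z":-0.016,"roll":0.3},{"claw":0,"x":0.168,"y":0,"z":-0.024,"roll":0.45},{"claw":0,"x":0.224,"y":0,"z":-0.032,"roll":0.6},{"claw":0,"x":0.28,"y":0,"z":-0.04,"roll":0.75}]'; python3 go.py .5755 -.239 .25 -47
```

```text
time_s: 1.35
tcp_pos: [0.4569, 0.0842, 0.2529]
orientation: [[-0.255, -0.0, 0.967], [-0.967, -0.001, -0.255], [0.001, -1.0, -0.0]]
ft_force: [0.7, -0.1, 0.2]
finger_gap: 0.085
t 1.35 p [0.4569 0.0842 0.2529] phi -14.75 tilt 0.08 F [ 0.7 -0.1  0.2] T [ 0.04  0.03 -0.01] gap 0.085 j [ 1.03e+01  2.80e+00  1.09e+02 -1.00e-01  6.82e+01  2.51e+01]
shift xyz [0.2823 0.0033 0.1969] roll 0.563
```

```bash
python3 -m pendant '[{"claw":0,"x":0.05,"y":0,"z":0.035,"roll":0.11},{"claw":0,"x":0.1,"y":0,"z":0.07,"roll":0.22},{"claw":0,"x":0.15,"y":0,"z":0.105,"roll":0.33},{"claw":0,"x":0.2,"y":0,"z":0.14,"roll":0.45},{"claw":0,"x":0.24,"y":0,"z":0.17,"roll":0.563}]'; python3 go.py .5755 -.239 .25 -47
```

```text
time_s: 1.98
tcp_pos: [0.5605, -0.1936, 0.2529]
orientation: [[-0.735, -0.001, 0.678], [-0.678, -0.001, -0.735], [0.001, -1.0, 0.0]]
ft_force: [1.4, 0.2, 0.6]
finger_gap: 0.0851
t 1.98 p [ 0.5605 -0.1936  0.2529] phi -47.29 tilt 0.08 F [1.4 0.2 0.6] T [ 0.03 -0.02 -0.01] gap 0.0851 j [-19.1  14.9  94.5  -0.1  70.6  28.2]
shift xyz [0.0198 0.0029 0.0436] roll -0.005
```

```bash
python3 -m pendant '[{"claw":0.3,"x":0.02,"y":0,"z":0.044,"roll":0},{"claw":0.3,"x":0.02,"y":0.05,"z":0.044,"roll":0},{"claw":0.3,"x":0.02,"y":0.09,"z":0.044,"roll":0},{"claw":0.3,"x":0.02,"y":0.09,"z":0.044,"roll":0}]'; python3 go.py .5755 -.239 .101 -47
python3 - <<'E'
from h import *
im=eyes.snapshot("scene")[:,:,::-1]; cv2.imwrite("pics/scene1.png",im)
t=eyes.snapshot("top")[:,:,::-1]; cv2.imwrite("pics/top1.png",t)
f=lambda i,x,y,w,h,k:cv2.convertScaleAbs(cv2.resize(i[y:y+h,x:x+w],None,fx=k,fy=k,interpolation=cv2.INTER_CUBIC),alpha=1.7)
cv2.imwrite("pics/c1.png",np.hstack([f(im,220,110,80,100,5),f(t,345,140,80,100,5)]))
E
```

```text
time_s: 2.48
tcp_pos: [0.573, -0.2387, 0.1596]
orientation: [[-0.735, -0.007, 0.678], [-0.678, 0.001, -0.735], [0.004, -1.0, -0.006]]
ft_force: [-0.4, 0.7, 1.5]
finger_gap: 0.0596
t 2.48 p [ 0.573  -0.2387  0.1596] phi -47.3 tilt 0.43 F [-0.4  0.7  1.5] T [-0.   -0.02 -0.03] gap 0.0596 j [-22.7  22.5  96.1  -0.1  61.8  24.6]
shift xyz [-0.0019  0.0586  0.0023] roll -0.005
```

View pics/c1.png

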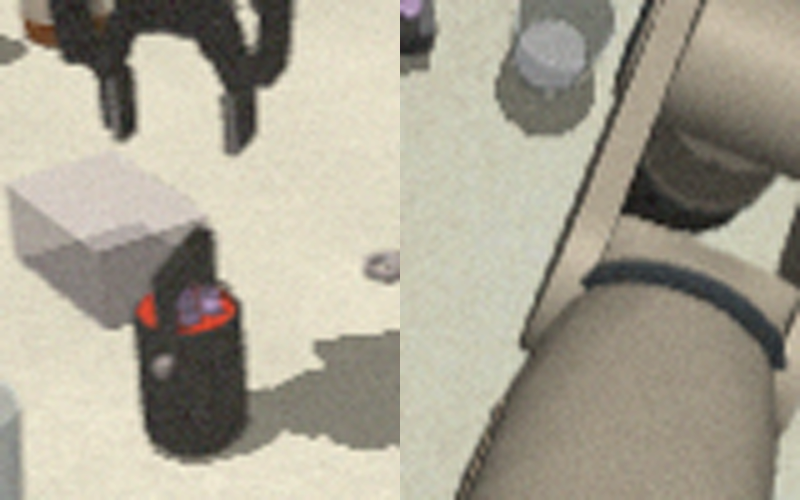

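```bash
python3 -m pendant '[{"claw":0.3,"x":-0.001,"y":0.03,"z":0.002,"roll":0},{"claw":0.3,"x":-0.001,"y":0.058,"z":0.002,"roll":0},{"claw":0.3,"x":-0.001,"y":0.058,"z":0.002,"roll":0},{"claw":0.3,"x":-0.001,"y":0.058,"z":0.002,"roll":0}]'; python3 go.py .5755 -.239 .101 -47
python3 - <<'E'
from h import *
im=eyes.snapshot("scene")[:,:,::-1]
f=lambda i,x,y,w,h,k:cv2.convertScaleAbs(cv2.resize(i[y:y+h,x:x+w],None,fx=k,fy=k,interpolation=cv2.INTER_CUBIC),alpha=1.7)
cv2.imwrite("pics/c2.png",f(im,225,110,70,100,6))
E
```

```text
time_s: 3.08
tcp_pos: [0.5793, -0.2409, 0.108]
orientation: [[-0.734, 0.002, 0.679], [-0.679, -0.002, -0.734], [0.0, -1.0, 0.003]]
ft_force: [0.7, 0.5, -0.0]
finger_gap: 0.0594
t 3.08 p [ 0.5793 -0.2409  0.108 ] phi -47.26 tilt 0.19 F [ 0.7  0.5 -0. ] T [-0.   -0.   -0.05] gap 0.0594 j [-22.7  26.1  98.   -0.1  55.7  24.7]
shift xyz [ 0.0015  0.007  -0.0041] roll -0.005
```

View pics/c2.png

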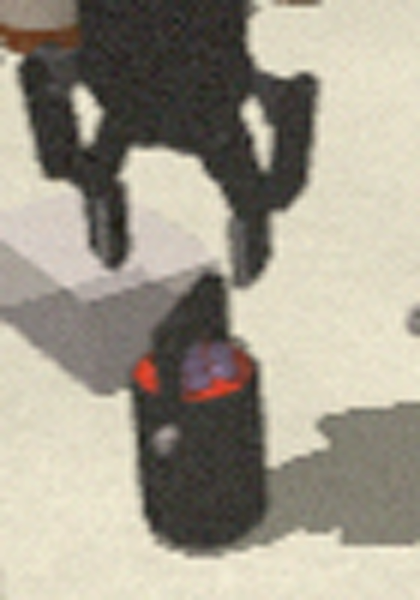

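Run:
```python
from h import *
s=monitor.sense(); p=s["tcp_pos"];z=s["orientation"][:,2]
for h in(0,.01,.02,.04):
  for k in(-.03,0,.03): print(h,k,((proj("scene",p+k*z+[0,0,h])[0]-[225,110])*6).round(0))
print(p)
print((proj("scene",place([[-.031,0,.126],[.031,0,.126],[0,0,.126]],.5755,-.239,43))-[225,110])*6)
```

```text
0 -0.03 [242. 341.]
0 0 [184. 332.]
0 0.03 [126. 324.]
0.01 -0.03 [241. 323.]
0.01 0 [182. 314.]
0.01 0.03 [124. 305.]
0.02 -0.03 [240. 304.]
0.02 0 [181. 296.]
0.02 0.03 [122. 287.]
0.04 -0.03 [238. 267.]
0.04 0 [178. 258.]
0.04 0.03 [119. 250.]
[ 0.57939978 -0.24099033  0.10806095]
[[213.69307276 270.01718512]
 [165.98747373 329.68680001]
 [190.35050399 299.2138018 ]]
```

```bash
python3 go.py
python3 - <<'E'
from h import *
p=np.array([.573,-.2387,.1596]); z=np.array([.678,-.735,-.006])
for h in(0,.01,.02,.03): print(h,[(proj("scene",p+k*z+[0,0,h])[0]).round(1) for k in(-.03,.03)])
E
```

```text
t 3.12 p [ 0.5794 -0.241   0.1081] phi -47.27 tilt 0.2 F [ 0.2  0.1 -0.6] T [-0.03 -0.08  0.  ] gap 0.0598 j [-22.7  26.1  98.   -0.1  55.7  24.7]
0 [array([266.8, 150.5]), array([246.9, 147.9])]
0.01 [array([266.6, 147.3]), array([246.6, 144.7])]
0.02 [array([266.4, 144.1]), array([246.3, 141.5])]
0.03 [array([266.3, 140.8]), array([246.1, 138.2])]
```

```bash
python3 -m pendant '[{"claw":0.86,"x":0,"y":-0.04,"z":0,"roll":0},{"claw":0.86,"x":0,"y":-0.04,"z":0,"roll":0},{"claw":0.86,"x":0,"y":-0.04,"z":0,"roll":0},{"claw":0.86,"x":0,"y":-0.04,"z":0,"roll":0}]'; python3 go.py .5755 -.239 .101 -47
python3 - <<'E'
from h import *
s=monitor.sense();p=s["tcp_pos"]
im=eyes.snapshot("scene")[:,:,::-1]
f=lambda i,x,y,w,h,k:cv2.convertScaleAbs(cv2.resize(i[y:y+h,x:x+w],None,fx=k,fy=k,interpolation=cv2.INTER_CUBIC),alpha=1.7)
c=f(im,225,90,70,100,6)
for h in(0,.019):
  q=(proj("scene",p+[0,0,h])[0]+.5-[225,90])*6; cv2.circle(c,tuple(int(v) for v in q),3,(0,255,0),-1)
cv2.imwrite("pics/c3.png",c)
E
```

```text
time_s: 3.62
tcp_pos: [0.5789, -0.2407, 0.1476]
orientation: [[-0.735, 0.002, 0.679], [-0.679, -0.002, -0.735], [0.0, -1.0, 0.003]]
ft_force: [-0.0, 0.5, -0.5]
finger_gap: 0.012
t 3.62 p [ 0.5789 -0.2407  0.1476] phi -47.27 tilt 0.16 F [-0.   0.5 -0.5] T [-0.1  -0.02  0.03] gap 0.012 j [-22.7  23.5  96.4  -0.1  60.   24.7]
shift xyz [ 0.0013  0.0466 -0.0037] roll -0.005
```

View pics/c3.png

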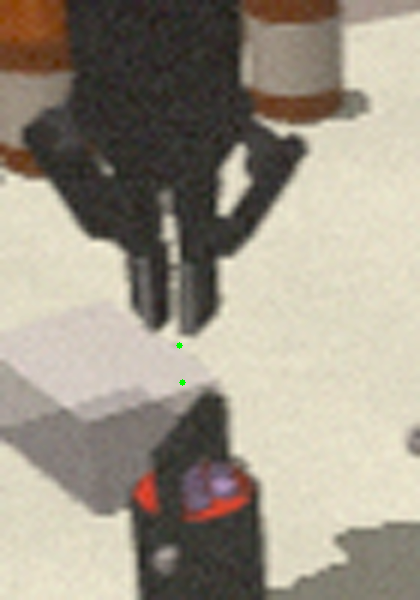

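```bash
python3 -m pendant '[{"claw":0.5,"x":0.001,"y":0,"z":-0.003,"roll":0},{"claw":0.5,"x":0.001,"y":0.02,"z":-0.003,"roll":0},{"claw":0.5,"x":0.001,"y":0.045,"z":-0.003,"roll":0},{"claw":0.5,"x":0.001,"y":0.045,"z":-0.003,"roll":0}]'; python3 go.py .5755 -.239 .101 -47
python3 - <<'E'
from h import *
s=monitor.sense();p=s["tcp_pos"]
im=eyes.snapshot("scene")[:,:,::-1]
f=lambda i,x,y,w,h,k:cv2.convertScaleAbs(cv2.resize(i[y:y+h,x:x+w],None,fx=k,fy=k,interpolation=cv2.INTER_CUBIC),alpha=1.7)
c=f(im,225,110,70,100,6)
for h in(0,.019):
  q=(proj("scene",p+[0,0,h])[0]+.5-[225,110])*6; cv2.circle(c,tuple(int(v) for v in q),3,(0,255,0),-1)
cv2.imwrite("pics/c4.png",c)
E
```

```text
time_s: 4.18
tcp_pos: [0.5743, -0.2385, 0.1003]
orientation: [[-0.734, -0.003, 0.679], [-0.679, -0.0, -0.734], [0.002, -1.0, -0.002]]
ft_force: [-1.1, -1.0, 0.1]
finger_gap: 0.0426
t 4.17 p [ 0.5743 -0.2385  0.1003] phi -47.26 tilt 0.17 F [-1.1 -1.   0.1] T [-0.01  0.03  0.01] gap 0.0426 j [-22.6  26.3  98.8  -0.1  55.   24.7]
shift xyz [-0.0005 -0.0007  0.0012] roll -0.005
```

View pics/c4.png

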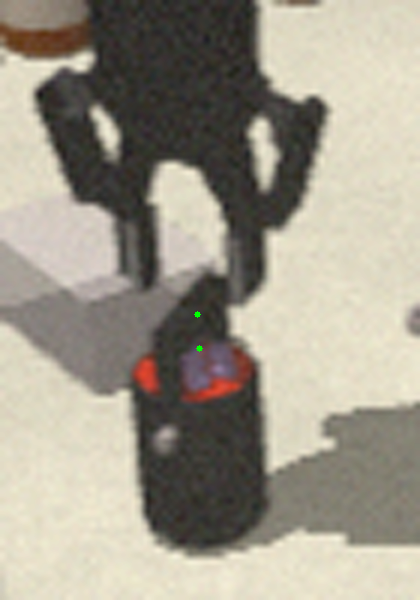

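```bash
python3 -m pendant '[{"claw":0.7,"x":0,"y":0,"z":0,"roll":0},{"claw":0.9,"x":0,"y":0,"z":0,"roll":0},{"claw":1,"x":0,"y":0,"z":0,"roll":0},{"claw":1,"x":0,"y":0,"z":0,"roll":0}]' 20; python3 go.py .5755 -.239 .101 -47
python3 - <<'E'
from h import *
s=monitor.sense();p=s["tcp_pos"]
im=eyes.snapshot("scene")[:,:,::-1]
f=lambda i,x,y,w,h,k:cv2.convertScaleAbs(cv2.resize(i[y:y+h,x:x+w],None,fx=k,fy=k,interpolation=cv2.INTER_CUBIC),alpha=1.7)
c=f(im,225,110,70,100,6)
cv2.imwrite("pics/c5.png",c)
E
```

```text
time_s: 4.72
tcp_pos: [0.5755, -0.239, 0.102]
orientation: [[-0.735, -0.0, 0.679], [-0.679, -0.001, -0.735], [0.001, -1.0, 0.001]]
ft_force: [0.3, 0.5, 0.6]
finger_gap: 0.0001
t 4.72 p [ 0.5755 -0.239   0.102 ] phi -47.27 tilt 0.08 F [0.3 0.5 0.6] T [-0.04 -0.01  0.01] gap 0.0001 j [-22.6  26.2  98.7  -0.1  55.1  24.7]
shift xyz [-0.      0.001   0.0001] roll -0.005
```

View pics/c5.png

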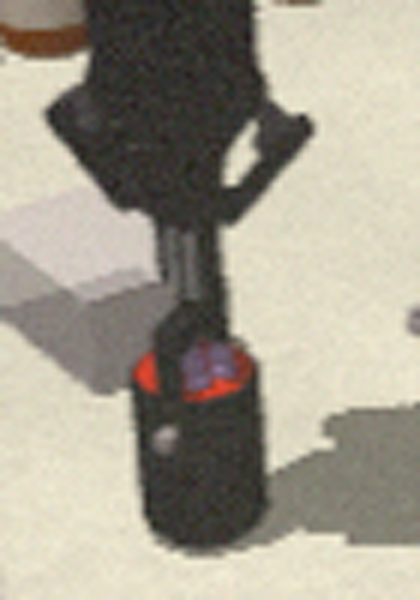

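```bash
python3 -m pendant '[{"claw":1,"x":0,"y":0.001,"z":0,"roll":0},{"claw":1,"x":0,"y":0.002,"z":0,"roll":0}]' 20; python3 go.py;  python3 -m pendant '[{"claw":1,"x":0,"y":0.001,"z":0,"roll":0},{"claw":1,"x":0,"y":0.002,"z":0,"roll":0}]' 20; python3 go.py
```

```text
time_s: 5.03
tcp_pos: [0.5753, -0.239, 0.0999]
orientation: [[-0.735, -0.001, 0.679], [-0.679, -0.001, -0.735], [0.001, -1.0, 0.001]]
ft_force: [-0.0, -0.7, 0.3]
finger_gap: 0.0
t 5.03 p [ 0.5753 -0.239   0.0999] phi -47.27 tilt 0.09 F [-0.  -0.7  0.3] T [-0.01  0.05 -0.04] gap 0.0 j [-22.6  26.4  98.8  -0.1  54.9  24.7]
time_s: 5.28
tcp_pos: [0.5755, -0.239, 0.0981]
orientation: [[-0.735, -0.0, 0.679], [-0.679, -0.002, -0.735], [0.001, -1.0, 0.001]]
ft_force: [-1.2, 0.8, 7.9]
finger_gap: -0.0
t 5.28 p [ 0.5755 -0.239   0.0981] phi -47.27 tilt 0.09 F [-1.2  0.8  7.9] T [0.14 0.29 0.03] gap -0.0 j [-22.6  26.5  98.8  -0.1  54.7  24.7]
```

```bash
python3 -m pendant '[{"claw":0.5,"x":0,"y":-0.015,"z":0,"roll":0},{"claw":0.5,"x":0,"y":-0.015,"z":0,"roll":0},{"claw":0.5,"x":0,"y":0.01,"z":0,"roll":0},{"claw":0.5,"x":0,"y":0.023,"z":0,"roll":0},{"claw":0.5,"x":0,"y":0.023,"z":0,"roll":0}]' 20; python3 go.py .5755 -.239 .074 -47;python3 - <<'E'
from h import *
im=eyes.snapshot("scene")[:,:,::-1]
f=lambda i,x,y,w,h,k:cv2.convertScaleAbs(cv2.resize(i[y:y+h,x:x+w],None,fx=k,fy=k,interpolation=cv2.INTER_CUBIC),alpha=1.7)
cv2.imwrite("pics/c6.png",f(im,225,110,70,100,6))
E
```

```text
time_s: 5.9
tcp_pos: [0.5747, -0.2387, 0.074]
orientation: [[-0.735, -0.002, 0.679], [-0.679, -0.001, -0.735], [0.002, -1.0, -0.001]]
ft_force: [0.9, -0.2, 0.5]
finger_gap: 0.043
t 5.9 p [ 0.5747 -0.2387  0.074 ] phi -47.27 tilt 0.14 F [ 0.9 -0.2  0.5] T [-0.    0.02  0.04] gap 0.043 j [-22.6  28.2  99.6  -0.1  52.2  24.7]
shift xyz [-0.0004  0.      0.0008] roll -0.005
```

View pics/c6.png

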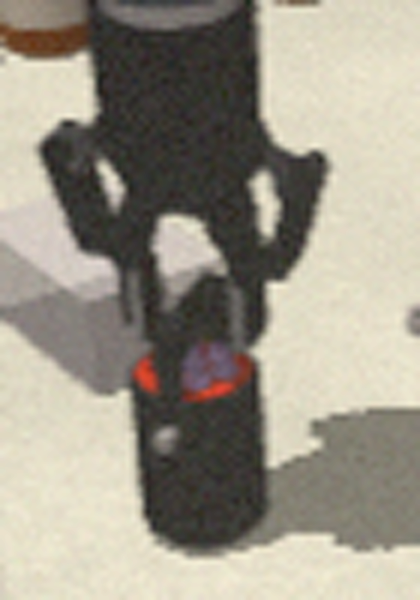

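```bash
python3 -m pendant '[{"claw":0.7,"x":0,"y":0.001,"z":0,"roll":0},{"claw":0.8,"x":0,"y":0.001,"z":0,"roll":0},{"claw":1,"x":0,"y":0.001,"z":0,"roll":0},{"claw":1,"x":0,"y":0.001,"z":0,"roll":0},{"claw":1,"x":0,"y":0.001,"z":0,"roll":0}]' 60; python3 go.py
```

```text
time_s: 6.58
tcp_pos: [0.5759, -0.2392, 0.0745]
orientation: [[-0.735, 0.0, 0.679], [-0.679, -0.002, -0.735], [0.001, -1.0, 0.001]]
ft_force: [0.7, 0.3, 5.9]
finger_gap: 0.0107
t 6.58 p [ 0.5759 -0.2392  0.0745] phi -47.27 tilt 0.09 F [0.7 0.3 5.9] T [-0.   -0.04  0.  ] gap 0.0107 j [-22.6  28.2  99.6  -0.1  52.1  24.7]
```

```bash
python3 -m pendant '[{"claw":1,"x":0,"y":-0.005,"z":0,"roll":0},{"claw":1,"x":0,"y":-0.02,"z":0,"roll":0},{"claw":1,"x":0,"y":-0.04,"z":0,"roll":0},{"claw":1,"x":0,"y":-0.06,"z":0,"roll":0},{"claw":1,"x":0,"y":-0.06,"z":0,"roll":0}]' 60; python3 go.py .5325 .18 .2 102.5;python3 - <<'E'
from h import *
im=eyes.snapshot("scene")[:,:,::-1]
f=lambda i,x,y,w,h,k:cv2.convertScaleAbs(cv2.resize(i[y:y+h,x:x+w],None,fx=k,fy=k,interpolation=cv2.INTER_CUBIC),alpha=1.7)
cv2.imwrite("pics/c7.png",f(im,225,90,70,120,5))
E
```

```text
time_s: 7.2
tcp_pos: [0.5774, -0.2397, 0.1372]
orientation: [[-0.735, 0.004, 0.679], [-0.679, -0.003, -0.735], [-0.001, -1.0, 0.005]]
ft_force: [-0.4, -0.6, -4.9]
finger_gap: 0.0109
t 7.2 p [ 0.5774 -0.2397  0.1372] phi -47.27 tilt 0.3 F [-0.4 -0.6 -4.9] T [-0.02  0.01  0.  ] gap 0.0109 j [-22.6  23.9  97.2  -0.1  58.6  24.7]
shift xyz [-0.2519 -0.0644 -0.3384] roll -2.614
```

View pics/c7.png

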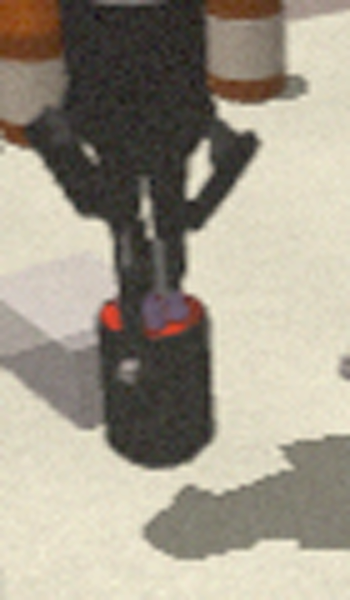

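```bash
python3 -m pendant '[{"claw":1,"x":0,"y":-0.04,"z":0,"roll":0},{"claw":1,"x":0,"y":-0.08,"z":0,"roll":-0.1},{"claw":1,"x":-0.02,"y":-0.1,"z":-0.03,"roll":-0.25},{"claw":1,"x":-0.045,"y":-0.1,"z":-0.06,"roll":-0.42},{"claw":1,"x":-0.07,"y":-0.1,"z":-0.095,"roll":-0.6}]'; python3 go.py .5325 .18 .235 102.5
```

```text
time_s: 7.88
tcp_pos: [0.5627, -0.1208, 0.235]
orientation: [[-0.218, 0.002, 0.976], [-0.976, -0.002, -0.218], [0.002, -1.0, 0.002]]
ft_force: [-0.0, 0.2, -3.9]
finger_gap: 0.0108
t 7.88 p [ 0.5627 -0.1208  0.235 ] phi -12.6 tilt 0.16 F [-0.   0.2 -3.9] T [ 0.08 -0.01 -0.03] gap 0.0108 j [-12.2  14.1  97.9  -0.1  67.9   0.4]
shift xyz [-0.287  -0.0008 -0.0951] roll -2.009
```

```bash
python3 -m pendant '[{"claw":1,"x":-0.04,"y":0,"z":-0.013,"roll":-0.17},{"claw":1,"x":-0.08,"y":0,"z":-0.026,"roll":-0.34},{"claw":1,"x":-0.12,"y":0,"z":-0.039,"roll":-0.51},{"claw":1,"x":-0.16,"y":0,"z":-0.052,"roll":-0.68},{"claw":1,"x":-0.2,"y":0,"z":-0.066,"roll":-0.85}]'; python3 go.py .5325 .18 .235 102.5
```

```text
time_s: 8.5
tcp_pos: [0.5411, 0.09, 0.2337]
orientation: [[0.594, 0.0, 0.805], [-0.805, -0.003, 0.594], [0.002, -1.0, -0.001]]
ft_force: [0.3, 0.9, -5.2]
finger_gap: 0.0108
t 8.5 p [0.5411 0.09   0.2337] phi 36.42 tilt 0.15 F [ 0.3  0.9 -5.2] T [-0.   -0.04  0.04] gap 0.0108 j [  9.4  11.8 101.1  -0.2  67.2 -27. ]
shift xyz [-0.0776 -0.0016  0.0465] roll -1.153
```

```bash
python3 -m pendant '[{"claw":1,"x":-0.02,"y":0,"z":0.012,"roll":-0.17},{"claw":1,"x":-0.04,"y":0,"z":0.024,"roll":-0.34},{"claw":1,"x":-0.06,"y":0,"z":0.036,"roll":-0.51},{"claw":1,"x":-0.077,"y":0,"z":0.046,"roll":-0.68},{"claw":1,"x":-0.077,"y":0,"z":0.046,"roll":-0.85}]'; python3 go.py .5325 .18 .235 102.5
```

```text
time_s: 9.12
tcp_pos: [0.5316, 0.1804, 0.2326]
orientation: [[0.997, -0.001, 0.078], [-0.078, -0.003, 0.997], [-0.001, -1.0, -0.003]]
ft_force: [-0.7, -0.3, -4.4]
finger_gap: 0.0108
t 9.12 p [0.5316 0.1804 0.2326] phi 85.53 tilt 0.16 F [-0.7 -0.3 -4.4] T [-0.08  0.04 -0.  ] gap 0.0108 j [ 18.7  13.1  99.6  -0.1  67.5 -66.8]
shift xyz [ 0.0009 -0.0024 -0.0003] roll -0.296
```

```bash
python3 -m pendant '[{"claw":1,"x":0,"y":0.01,"z":0,"roll":-0.15},{"claw":1,"x":0,"y":0.02,"z":0,"roll":-0.29},{"claw":1,"x":0,"y":0.02,"z":0,"roll":-0.29},{"claw":1,"x":0,"y":0.02,"z":0,"roll":-0.29}]'; python3 go.py .5325 .18 .235 102.5;python3 - <<'E'
from h import *
for n in("scene","top"): cv2.imwrite(f"pics/{n}2.png",eyes.snapshot(n)[:,:,::-1])
im=cv2.imread("pics/scene2.png");t=cv2.imread("pics/top2.png")
f=lambda i,x,y,w,h,k:cv2.convertScaleAbs(cv2.resize(i[y:y+h,x:x+w],None,fx=k,fy=k,interpolation=cv2.INTER_CUBIC),alpha=1.7)
cv2.imwrite("pics/c8.png",np.hstack([f(im,310,150,80,115,5),f(t,225,130,80,115,5)]))
E
```

```text
time_s: 9.62
tcp_pos: [0.5315, 0.1804, 0.2125]
orientation: [[0.978, -0.001, -0.207], [0.207, -0.003, 0.978], [-0.002, -1.0, -0.002]]
ft_force: [-0.1, -1.2, -5.1]
finger_gap: 0.0106
t 9.62 p [0.5315 0.1804 0.2125] phi 101.97 tilt 0.17 F [-0.1 -1.2 -5.1] T [ 0.02 -0.01  0.02] gap 0.0106 j [ 1.870e+01  1.410e+01  1.008e+02 -1.000e-01  6.510e+01 -8.320e+01]
shift xyz [ 0.0008 -0.0225 -0.0006] roll -0.009
```

View pics/c8.png

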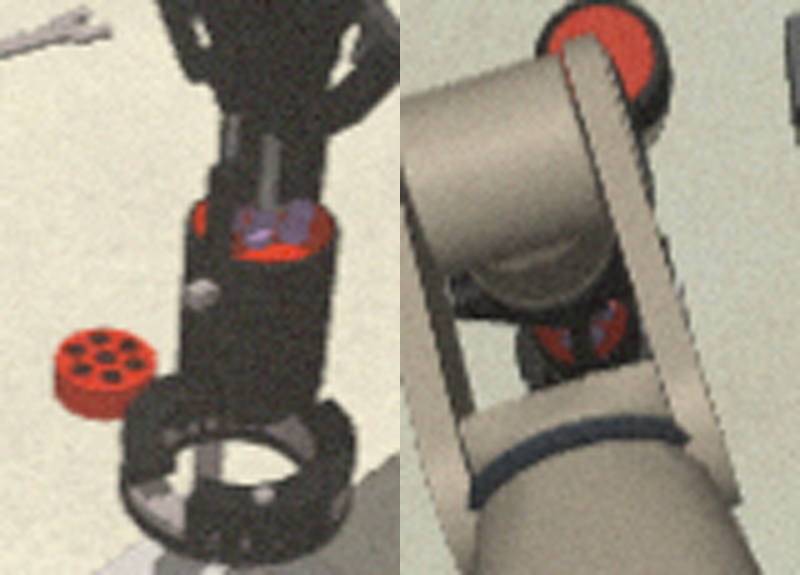

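```bash
cat > ov2.py <<'E'
from h import *
def ov2(src,out,sx,sy,syaw,bx,by,byaw,bz,crop=(310,150,80,115),k=5):
    ox,oy,w,h=crop; im=cv2.imread(src)[oy:oy+h,ox:ox+w]
    im=cv2.convertScaleAbs(cv2.resize(im,None,fx=k,fy=k,interpolation=cv2.INTER_CUBIC),alpha=1.7)
    dr=lambda P,c:cv2.polylines(im,[((proj("scene",P)+.5-[ox,oy])*k).astype(int)],False,c,1)
    for s in(0,180):
        dr(place(circ(.052,.117,40,s+13,s+167),sx,sy,syaw),(0,255,0)); dr(place(circ(.0335,.117,40,s+13,s+167),sx,sy,syaw),(0,255,0))
        for e in(-13,13): dr(place(np.array([[r*np.cos(np.radians(s+e)),r*np.sin(np.radians(s+e)),.117] for r in(.0335,.052)]),sx,sy,syaw),(0,255,0))
    H=np.vstack([circ(.024,0),circ(.032,.012),circ(.032,.088)])
    for P in [H]+[box(s*.037-.005,s*.037+.005,-.004,.004,.066,.074) for s in(-1,1)]+[box(-.031,.031,-.006,.006,.108,.126)]:
        q=((proj("scene",place(P,bx,by,byaw,bz))+.5-[ox,oy])*k).astype(np.float32); cv2.polylines(im,[cv2.convexHull(q).astype(int)],True,(255,255,0),1)
    dr(place(circ(.032,.088),bx,by,byaw,bz),(255,255,0))
    return im
E
python3 - <<'E'
from ov2 import *
a=ov2("pics/scene2.png",0,.5325,.18,12.5,.5315,.1804,12,.138)
cv2.imwrite("pics/c9.png",cv2.resize(a,None,fx=1.04,fy=1.04))
E
```

```text
(no output)
```

View pics/c9.png

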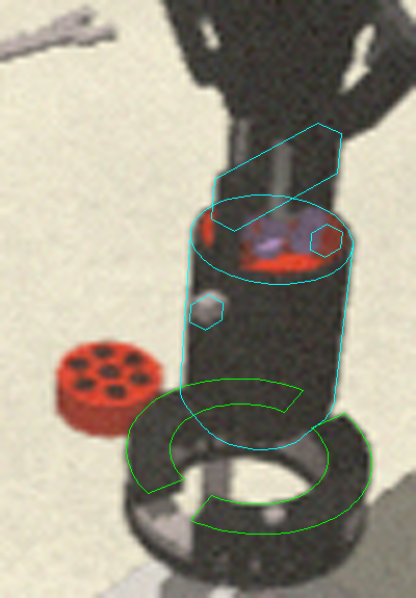

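Run:
```python
from h import *
L=place([[.042,0,.07],[-.042,0,.07]],.5774,-.2397,42.73,.0627)
print("c7 lug px pred",(proj("scene",L)-[225,90])*5+2.5)
L=place([[.032*np.cos(a),.032*np.sin(a),.088] for a in np.linspace(0,6.28,60)],.5774,-.2397,42.73,.0627)
q=(proj("scene",L)-[225,90])*5+2.5; print("rim ellipse",q.min(0),q.max(0))
L=place([[.032*np.cos(a),.032*np.sin(a),.088] for a in np.linspace(0,6.28,60)],.5315,.1804,12,.138)
q=(proj("scene",L)-[310,150])*5+2.5; print("rim c8",q.min(0),q.max(0))
t=proj("top",place([[.032*np.cos(a),.032*np.sin(a),.088] for a in np.linspace(0,6.28,60)],.5315,.1804,12,.138))
print("top rim",((t-[225,130])*5+2.5).min(0)+[400,0],((t-[225,130])*5+2.5).max(0)+[400,0])
```

```text
c7 lug px pred [[128.51784821 376.24797305]
 [183.49150869 309.29268345]]
rim ellipse [ 97.52364828 288.0799222 ] [211.51836004 340.38876276]
rim c8 [183.26624166 187.73015262] [339.14760403 273.27289389]
top rim [525.61691333 261.14123153] [630.36582142 363.63317893]
```

Run:
```python
from h import *
ox,oy,w,h,k=245,180,40,36,14
def draw(src,bx,by,bz,yaw=12,model=True):
    im=cv2.imread(src)[oy:oy+h,ox:ox+w]; im=cv2.convertScaleAbs(cv2.resize(im,None,fx=k,fy=k,interpolation=cv2.INTER_CUBIC),alpha=1.9)
    if model:
      for P,c in((circ(.032,.088),(0,255,0)),(circ(.032,.012),(255,255,0)),(box(-.031,.031,-.006,.006,.126,.126),(0,255,0)),(box(.037,.042,-.004,.004,.066,.074),(0,255,0)),(box(-.042,-.037,-.004,.004,.066,.074),(0,255,0))):
        q=((proj("top",place(P,bx,by,yaw,bz))+.5-[ox,oy])*k).astype(np.float32); cv2.polylines(im,[cv2.convexHull(q).astype(int)],True,c,1)
    return im
cv2.imwrite("pics/c10.png",draw("pics/top2.png",.5315,.1804,.138))
```

```text
(no output)
```

View pics/c10.png

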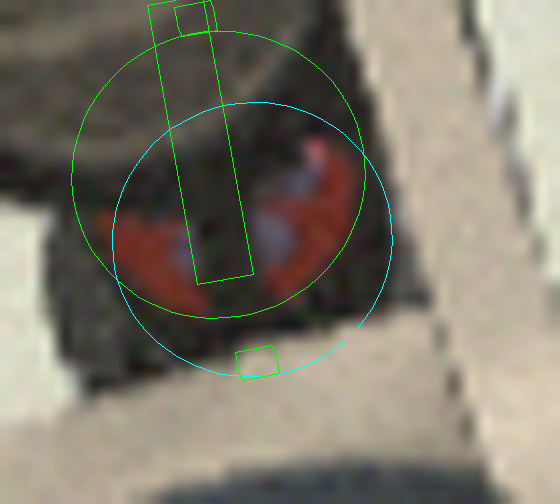

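```bash
python3 -m pendant '[{"claw":1,"x":0.001,"y":0.01,"z":0.0005,"roll":0},{"claw":1,"x":0.001,"y":0.02,"z":0.0005,"roll":0},{"claw":1,"x":0.001,"y":0.025,"z":0.0005,"roll":0},{"claw":1,"x":0.001,"y":0.025,"z":0.0005,"roll":0}]'; python3 go.py .5325 .181 .1795 102.5;python3 - <<'E'
from h import *
im=eyes.snapshot("scene")[:,:,::-1];cv2.imwrite("pics/scene3.png",im)
f=lambda i,x,y,w,h,k:cv2.convertScaleAbs(cv2.resize(i[y:y+h,x:x+w],None,fx=k,fy=k,interpolation=cv2.INTER_CUBIC),alpha=1.7)
cv2.imwrite("pics/c11.png",f(im,325,190,65,85,7))
E
```

```text
time_s: 10.22
tcp_pos: [0.5322, 0.1809, 0.1871]
orientation: [[0.978, -0.002, -0.208], [0.208, -0.003, 0.978], [-0.002, -1.0, -0.002]]
ft_force: [0.2, -0.5, -4.7]
finger_gap: 0.0107
t 10.22 p [0.5322 0.1809 0.1871] phi 102.02 tilt 0.19 F [ 0.2 -0.5 -4.7] T [ 0.03 -0.02 -0.02] gap 0.0107 j [ 1.870e+01  1.570e+01  1.022e+02 -1.000e-01  6.220e+01 -8.330e+01]
shift xyz [0.0003 0.0076 0.0001] roll -0.008
```

View pics/c11.png

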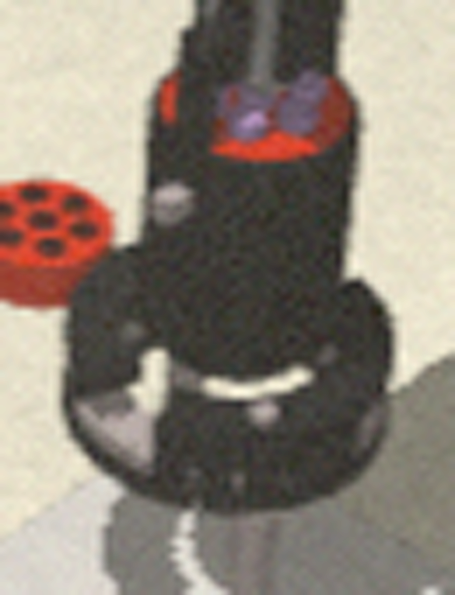

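Run:
```python
from h import *
im=cv2.imread("pics/scene3.png").astype(float); g=im.max(2)
def edges(row,a,b):
    r=g[row,a:b]; d=np.diff(r); i=d.argmin(); j=d.argmax()
    def sub(k,s):
        w=[max(s*d[q],0) for q in(k-1,k,k+1)]; return a+.5+(sum(np.array([k-1,k,k+1])*w)/sum(w))
    return sub(i,-1),sub(j,1)
H=np.vstack([circ(.032,.012,180),circ(.032,.088,180)])
def sil(P,row):
    h=cv2.convexHull(proj("scene",P).astype(np.float32))[:,0]; xs=[]
    for p,q in zip(h,np.roll(h,-1,0)):
        if (p[1]-row)*(q[1]-row)<=0 and p[1]!=q[1]: xs.append(p[0]+(row-p[1])/(q[1]-p[1])*(q[0]-p[0]))
    return min(xs),max(xs)
for row in range(208,224,2): print("bucket",row,np.round(edges(row,335,385),2),np.round(sil(place(H,.5322,.1809,12,.1126),row),2))
Rg=np.vstack([circ(.052,.087,180),circ(.052,.117,180)])
for row in range(232,248,2): print("ring",row,np.round(edges(row,325,390),2),np.round(sil(place(Rg,.5325,.18,12),row),2))
```

```text
bucket 208 [345.56 376.27] [345.11 375.92]
bucket 210 [345.25 375.85] [344.98 375.68]
bucket 212 [345.36 375.74] [344.84 375.44]
bucket 214 [345.34 375.6 ] [344.7 375.2]
bucket 216 [345.19 375.23] [344.57 374.96]
bucket 218 [344.61 374.83] [344.43 374.72]
bucket 220 [344.59 374.78] [344.3  374.48]
bucket 222 [344.56 374.5 ] [344.16 374.25]
ring 232 [334.13 378.54] [334.6  378.58]
ring 234 [334.1  379.83] [333.99 379.85]
ring 236 [333.56 380.45] [333.8  380.66]
ring 238 [333.55 380.88] [333.7  381.05]
ring 240 [348.31 380.92] [333.59 381.01]
ring 242 [333.66 380.78] [333.49 380.74]
ring 244 [333.37 379.98] [333.39 380.47]
ring 246 [333.21 343.46] [333.3 380.2]
```

```bash
python3 go.py .5342 .1806 .165 101.8
```

```text
t 10.28 p [0.5326 0.181  0.1876] phi 102.03 tilt 0.16 F [ 0.1  0.2 -4.9] T [ 0.04 -0.05 -0.  ] gap 0.0103 j [ 1.870e+01  1.570e+01  1.022e+02 -1.000e-01  6.220e+01 -8.330e+01]
shift xyz [ 0.0016  0.0226 -0.0007] roll 0.004
```

```bash
python3 -m pendant '[{"claw":1,"x":0.0017,"y":0.002,"z":-0.0007,"roll":0},{"claw":1,"x":0.0017,"y":0.005,"z":-0.0007,"roll":0},{"claw":1,"x":0.0017,"y":0.008,"z":-0.0007,"roll":0},{"claw":1,"x":0.0017,"y":0.011,"z":-0.0007,"roll":0}]'; python3 go.py .5342 .1806 .165 101.8; python3 -m pendant '[{"claw":1,"x":0,"y":0.003,"z":0,"roll":0},{"claw":1,"x":0,"y":0.006,"z":0,"roll":0},{"claw":1,"x":0,"y":0.009,"z":0,"roll":0}]'; python3 go.py .5342 .1806 .165 101.8
```

```text
time_s: 10.78
tcp_pos: [0.5346, 0.1808, 0.1766]
orientation: [[0.978, -0.0, -0.208], [0.208, -0.002, 0.978], [-0.001, -1.0, -0.002]]
ft_force: [0.4, 1.4, -3.9]
finger_gap: 0.0104
t 10.78 p [0.5346 0.1808 0.1766] phi 102.02 tilt 0.13 F [ 0.4  1.4 -3.9] T [ 0.17 -0.15 -0.03] gap 0.0104 j [ 1.860e+01  1.650e+01  1.026e+02 -1.000e-01  6.100e+01 -8.330e+01]
shift xyz [-0.0004  0.0116 -0.0001] roll 0.004
time_s: 11.15
tcp_pos: [0.5346, 0.1808, 0.1674]
orientation: [[0.978, -0.0, -0.208], [0.208, -0.002, 0.978], [-0.001, -1.0, -0.002]]
ft_force: [0.8, 0.9, -3.8]
finger_gap: 0.0108
t 11.15 p [0.5346 0.1808 0.1674] phi 102.02 tilt 0.13 F [ 0.8  0.9 -3.8] T [ 0.2  -0.14  0.03] gap 0.0108 j [ 1.860e+01  1.710e+01  1.031e+02 -1.000e-01  5.990e+01 -8.330e+01]
shift xyz [-0.0004  0.0024 -0.0001] roll 0.004
```

```bash
python3 -m pendant '[{"claw":1,"x":0.0006,"y":0.003,"z":0.0006,"roll":0},{"claw":1,"x":0.0006,"y":0.006,"z":0.0006,"roll":0},{"claw":1,"x":0.0006,"y":0.01,"z":0.0006,"roll":0}]'; python3 go.py .5342 .1806 .132 101.8; python3 -m pendant '[{"claw":1,"x":0,"y":0.003,"z":0,"roll":0},{"claw":1,"x":0,"y":0.006,"z":0,"roll":0},{"claw":1,"x":0,"y":0.01,"z":0,"roll":0}]'; python3 go.py .5342 .1806 .132 101.8
```

```text
time_s: 11.52
tcp_pos: [0.535, 0.1814, 0.1571]
orientation: [[0.978, -0.001, -0.208], [0.208, -0.002, 0.978], [-0.001, -1.0, -0.002]]
ft_force: [0.1, 0.1, -4.4]
finger_gap: 0.0109
t 11.53 p [0.535  0.1814 0.1571] phi 102.02 tilt 0.14 F [ 0.1  0.1 -4.4] T [ 0.02 -0.01 -0.02] gap 0.0109 j [ 1.870e+01  1.780e+01  1.035e+02 -1.000e-01  5.870e+01 -8.330e+01]
shift xyz [-0.0009  0.0251 -0.0006] roll 0.004
time_s: 11.9
tcp_pos: [0.5351, 0.1814, 0.147]
orientation: [[0.978, -0.0, -0.208], [0.208, -0.002, 0.978], [-0.001, -1.0, -0.002]]
ft_force: [0.9, 0.5, -4.7]
finger_gap: 0.0111
t 11.9 p [0.5351 0.1814 0.147 ] phi 102.02 tilt 0.13 F [ 0.9  0.5 -4.7] T [-0.   -0.05 -0.02] gap 0.0111 j [ 1.87e+01  1.85e+01  1.04e+02 -1.00e-01  5.75e+01 -8.33e+01]
shift xyz [-0.001   0.015  -0.0006] roll 0.004
```

```bash
python3 -m pendant '[{"claw":1,"x":0,"y":0.005,"z":0,"roll":0},{"claw":1,"x":0,"y":0.01,"z":0,"roll":0},{"claw":1,"x":0,"y":0.016,"z":0,"roll":0},{"claw":1,"x":0,"y":0.016,"z":0,"roll":0}]'; python3 go.py .535 .1815 .1085 101.8;python3 - <<'E'
from h import *
im=eyes.snapshot("scene")[:,:,::-1];cv2.imwrite("pics/scene4.png",im)
f=lambda i,x,y,w,h,k:cv2.convertScaleAbs(cv2.resize(i[y:y+h,x:x+w],None,fx=k,fy=k,interpolation=cv2.INTER_CUBIC),alpha=2.2)
cv2.imwrite("pics/c12.png",f(im,325,190,65,85,7))
E
```

```text
time_s: 12.4
tcp_pos: [0.5346, 0.1813, 0.1303]
orientation: [[0.978, -0.001, -0.208], [0.208, -0.003, 0.978], [-0.002, -1.0, -0.002]]
ft_force: [0.3, -0.5, -4.0]
finger_gap: 0.0108
t 12.4 p [0.5346 0.1813 0.1303] phi 102.02 tilt 0.17 F [ 0.3 -0.5 -4. ] T [ 0.01 -0.03  0.  ] gap 0.0108 j [ 1.870e+01  1.960e+01  1.048e+02 -1.000e-01  5.560e+01 -8.330e+01]
shift xyz [0.0005 0.0218 0.0002] roll 0.004
```

View pics/c12.png

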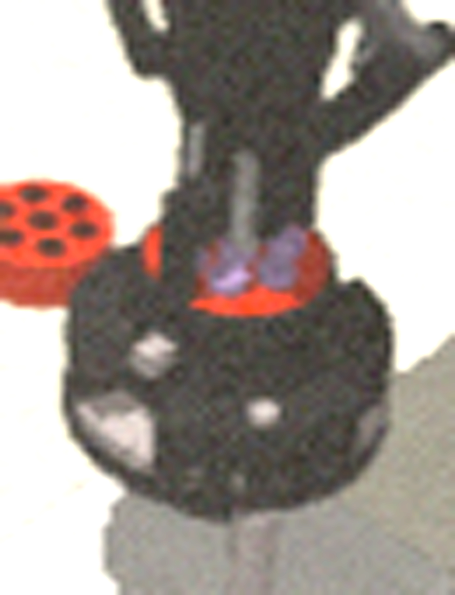

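Run:
```python
from ov2 import *
a=ov2("pics/scene4.png",0,.5330,.1805,12.5,.5330,.1805,12.0,.0558,(325,190,65,85),7)
b=ov2("pics/scene4.png",0,.5330,.1805,12.5,.5330,.1805,12.0,.034,(325,190,65,85),7)
k=7
for yaw,c in((12.5,(0,0,255)),):
  for s in(180,0):
    P=np.vstack([circ(.0335,.1,10,s-13,s+13),circ(.048,.1,10,s+13,s-13)])
    for im in(a,b): cv2.polylines(im,[((proj("scene",place(P,.533,.1805,yaw))+.5-[325,190])*k).astype(int)],True,c,1)
cv2.imwrite("pics/c13.png",np.hstack([a[200:],b[200:]])[:, :800] if 0 else cv2.resize(np.hstack([a[150:],b[150:]]),None,fx=.87,fy=.87))
```

```text
(no output)
```

View pics/c13.png

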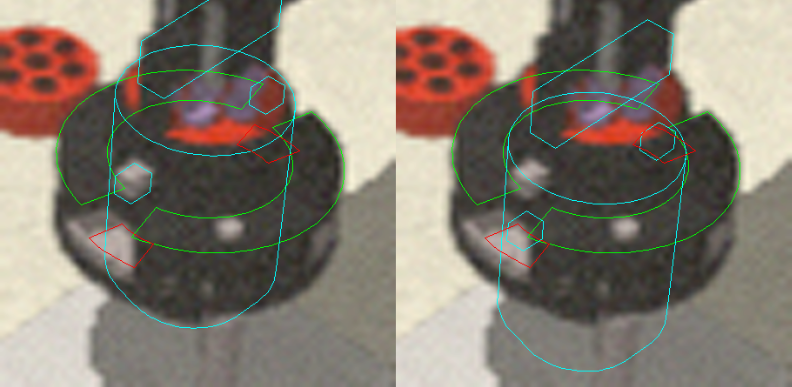

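```bash
python3 -m pendant '[{"claw":1,"x":0.0003,"y":0.003,"z":0,"roll":0},{"claw":1,"x":0.0003,"y":0.006,"z":0,"roll":0},{"claw":1,"x":0.0003,"y":0.009,"z":0,"roll":0}]'; python3 go.py .535 .1815 .1085 101.8; python3 -m pendant '[{"claw":1,"x":0,"y":0.003,"z":0,"roll":0},{"claw":1,"x":0,"y":0.006,"z":0,"roll":0}]'; python3 go.py .535 .1815 .1085 101.8
```

```text
time_s: 12.82
tcp_pos: [0.5351, 0.1814, 0.1215]
orientation: [[0.978, -0.001, -0.208], [0.208, -0.003, 0.978], [-0.001, -1.0, -0.002]]
ft_force: [-0.0, -0.1, -4.8]
finger_gap: 0.0107
t 12.82 p [0.5351 0.1814 0.1215] phi 102.02 tilt 0.15 F [-0.  -0.1 -4.8] T [ 0.02 -0.02  0.01] gap 0.0107 j [ 1.860e+01  2.030e+01  1.052e+02 -1.000e-01  5.460e+01 -8.330e+01]
shift xyz [-0.0001  0.013   0.0002] roll 0.004
time_s: 13.08
tcp_pos: [0.5351, 0.1814, 0.1152]
orientation: [[0.978, -0.001, -0.208], [0.208, -0.002, 0.978], [-0.001, -1.0, -0.002]]
ft_force: [-0.5, 0.3, -4.5]
finger_gap: 0.0101
t 13.07 p [0.5351 0.1814 0.1152] phi 102.02 tilt 0.15 F [-0.5  0.3 -4.5] T [-0.02 -0.03 -0.02] gap 0.0101 j [ 1.860e+01  2.080e+01  1.054e+02 -1.000e-01  5.390e+01 -8.330e+01]
shift xyz [-0.0001  0.0067  0.0002] roll 0.004
```

```bash
for i in 1; do python3 -m pendant '[{"claw":1,"x":0,"y":0.002,"z":0,"roll":0},{"claw":1,"x":0,"y":0.004,"z":0,"roll":0}]'; python3 go.py; python3 -m pendant '[{"claw":1,"x":0,"y":0.001,"z":0,"roll":0},{"claw":1,"x":0,"y":0.002,"z":0,"roll":0}]'; python3 go.py; done
```

```text
time_s: 13.32
tcp_pos: [0.5351, 0.1814, 0.1111]
orientation: [[0.978, -0.001, -0.208], [0.208, -0.003, 0.978], [-0.001, -1.0, -0.002]]
ft_force: [0.6, -0.2, -4.6]
finger_gap: 0.011
t 13.32 p [0.5351 0.1814 0.1111] phi 102.02 tilt 0.15 F [ 0.6 -0.2 -4.6] T [ 0.05 -0.02  0.  ] gap 0.011 j [ 1.860e+01  2.110e+01  1.056e+02 -1.000e-01  5.340e+01 -8.330e+01]
time_s: 13.58
tcp_pos: [0.5352, 0.1814, 0.1091]
orientation: [[0.978, -0.001, -0.208], [0.208, -0.002, 0.978], [-0.001, -1.0, -0.002]]
ft_force: [-0.0, 0.9, -5.3]
finger_gap: 0.0111
t 13.57 p [0.5352 0.1814 0.1091] phi 102.02 tilt 0.15 F [-0.   0.9 -5.3] T [-0.01  0.01  0.05] gap 0.0111 j [ 1.860e+01  2.120e+01  1.057e+02 -1.000e-01  5.320e+01 -8.330e+01]
```

```bash
python3 -m pendant '[{"claw":1,"x":0,"y":0.001,"z":0,"roll":0}]'; python3 -m pendant '[{"claw":1,"x":0,"y":0.001,"z":0,"roll":0}]'; python3 go.py;  python3 -m pendant '[{"claw":1,"x":0,"y":0.001,"z":0,"roll":0}]'; python3 go.py
```

```text
time_s: 13.7
tcp_pos: [0.5351, 0.1814, 0.1083]
orientation: [[0.978, -0.001, -0.208], [0.208, -0.002, 0.978], [-0.002, -1.0, -0.002]]
ft_force: [-3.6, -1.1, 6.5]
finger_gap: 0.0105
time_s: 13.82
tcp_pos: [0.5352, 0.1814, 0.1083]
orientation: [[0.978, -0.001, -0.208], [0.208, -0.002, 0.978], [-0.001, -1.0, -0.002]]
ft_force: [-5.5, -1.7, 11.3]
finger_gap: 0.0108
t 13.82 p [0.5352 0.1814 0.1083] phi 102.02 tilt 0.15 F [-5.5 -1.7 11.3] T [-0.23  0.81  0.02] gap 0.0108 j [ 1.860e+01  2.130e+01  1.057e+02 -1.000e-01  5.310e+01 -8.330e+01]
time_s: 13.95
tcp_pos: [0.5352, 0.1814, 0.1083]
orientation: [[0.978, -0.001, -0.208], [0.208, -0.002, 0.978], [-0.001, -1.0, -0.002]]
ft_force: [-5.5, -0.9, 7.1]
finger_gap: 0.0108
t 13.95 p [0.5352 0.1814 0.1083] phi 102.02 tilt 0.14 F [-5.5 -0.9  7.1] T [-0.26  0.74  0.01] gap 0.0108 j [ 1.860e+01  2.130e+01  1.057e+02 -1.000e-01  5.310e+01 -8.330e+01]
```

```bash
python3 -m pendant '[{"claw":1,"x":-0.0006,"y":0,"z":0,"roll":0.05},{"claw":1,"x":-0.0006,"y":0.0003,"z":0,"roll":0.1}]'; python3 go.py; python3 -m pendant '[{"claw":1,"x":0,"y":0.0005,"z":0,"roll":0.05},{"claw":1,"x":0,"y":0.0005,"z":0,"roll":0.1}]'; python3 go.py
```

```text
time_s: 14.2
tcp_pos: [0.5349, 0.1815, 0.1084]
orientation: [[0.994, 0.0, -0.108], [0.108, -0.002, 0.994], [-0.0, -1.0, -0.002]]
ft_force: [-0.1, 0.6, -0.0]
finger_gap: 0.0108
t 14.2 p [0.5349 0.1815 0.1084] phi 96.21 tilt 0.11 F [-0.1  0.6 -0. ] T [0.02 0.02 0.06] gap 0.0108 j [ 1.870e+01  2.120e+01  1.058e+02 -1.000e-01  5.300e+01 -7.750e+01]
time_s: 14.45
tcp_pos: [0.5355, 0.1816, 0.1084]
orientation: [[1.0, 0.002, -0.007], [0.007, -0.002, 1.0], [0.001, -1.0, -0.002]]
ft_force: [-0.7, -0.4, -1.6]
finger_gap: 0.0109
t 14.45 p [0.5355 0.1816 0.1084] phi 90.39 tilt 0.13 F [-0.7 -0.4 -1.6] T [ 0.01 -0.04  0.06] gap 0.0109 j [ 1.870e+01  2.120e+01  1.058e+02 -1.000e-01  5.290e+01 -7.160e+01]
```

```bash
python3 -m pendant '[{"claw":1,"x":-0.0004,"y":0.0004,"z":0,"roll":0.06},{"claw":1,"x":-0.0004,"y":0.0008,"z":0,"roll":0.12},{"claw":1,"x":-0.0004,"y":0.0008,"z":0,"roll":0.18}]'; python3 go.py; python3 -m pendant '[{"claw":1,"x":0,"y":0.0006,"z":0,"roll":0.05},{"claw":1,"x":0,"y":0.0008,"z":0,"roll":0.1}]'; python3 go.py
```

```text
time_s: 14.82
tcp_pos: [0.5359, 0.1819, 0.1084]
orientation: [[0.985, 0.003, 0.174], [-0.174, -0.001, 0.985], [0.003, -1.0, -0.001]]
ft_force: [-0.2, -0.2, 0.8]
finger_gap: 0.0108
t 14.82 p [0.5359 0.1819 0.1084] phi 79.98 tilt 0.2 F [-0.2 -0.2  0.8] T [0.01 0.01 0.11] gap 0.0108 j [ 18.7  21.2 105.8  -0.2  52.8 -61.2]
time_s: 15.08
tcp_pos: [0.5363, 0.182, 0.1084]
orientation: [[0.962, 0.004, 0.273], [-0.273, -0.001, 0.962], [0.004, -1.0, 0.0]]
ft_force: [-2.5, -0.8, 4.2]
finger_gap: 0.0105
t 15.07 p [0.5363 0.182  0.1084] phi 74.17 tilt 0.24 F [-2.5 -0.8  4.2] T [-0.13  0.48  0.25] gap 0.0105 j [ 18.7  21.2 105.8  -0.2  52.8 -55.4]
```

```bash
python3 go.py .535 .1816 .108 70;  python3 -m pendant '[{"claw":1,"x":-0.0009,"y":0.0002,"z":-0.0006,"roll":0.04},{"claw":1,"x":-0.0009,"y":0.0006,"z":-0.0006,"roll":0.08}]'; python3 go.py .535 .1816 .108 65
```

```text
t 15.07 p [0.5363 0.182  0.1084] phi 74.17 tilt 0.24 F [-2.5 -0.8  4.2] T [-0.13  0.48  0.25] gap 0.0105 j [ 18.7  21.2 105.8  -0.2  52.8 -55.4]
shift xyz [-0.0011  0.0004 -0.0007] roll 0.073
time_s: 15.32
tcp_pos: [0.5356, 0.1819, 0.1082]
orientation: [[0.937, 0.005, 0.35], [-0.35, -0.001, 0.937], [0.005, -1.0, 0.001]]
ft_force: [-1.9, 0.7, -0.9]
finger_gap: 0.0108
t 15.32 p [0.5356 0.1819 0.1082] phi 69.51 tilt 0.28 F [-1.9  0.7 -0.9] T [0.12 0.15 0.11] gap 0.0108 j [ 18.7  21.2 106.   -0.2  52.6 -50.7]
shift xyz [-0.0005  0.0002 -0.0005] roll 0.079
```

```bash
python3 -m pendant '[{"claw":1,"x":-0.0003,"y":0.0006,"z":-0.0002,"roll":0.04},{"claw":1,"x":-0.0003,"y":0.0008,"z":-0.0002,"roll":0.07}]'; python3 go.py .535 .1816 .108 65; python3 -m pendant '[{"claw":1,"x":-0.0003,"y":0.0006,"z":-0.0002,"roll":0.04},{"claw":1,"x":-0.0003,"y":0.0008,"z":-0.0002,"roll":0.07}]'; python3 go.py .535 .1816 .108 60
```

```text
time_s: 15.58
tcp_pos: [0.5353, 0.1818, 0.1076]
orientation: [[0.91, 0.005, 0.416], [-0.416, -0.001, 0.91], [0.005, -1.0, 0.002]]
ft_force: [-1.0, -0.8, -2.5]
finger_gap: 0.011
t 15.57 p [0.5353 0.1818 0.1076] phi 65.45 tilt 0.3 F [-1.  -0.8 -2.5] T [-0.07  0.1   0.02] gap 0.011 j [ 18.7  21.2 106.   -0.2  52.5 -46.7]
shift xyz [-0.0002 -0.0004 -0.0003] roll 0.008
time_s: 15.82
tcp_pos: [0.5347, 0.1814, 0.1066]
orientation: [[0.878, 0.005, 0.479], [-0.479, -0.001, 0.878], [0.005, -1.0, 0.001]]
ft_force: [-1.0, -2.7, -4.8]
finger_gap: 0.0109
t 15.82 p [0.5347 0.1814 0.1066] phi 61.37 tilt 0.27 F [-1.  -2.7 -4.8] T [-0.5   0.32  0.1 ] gap 0.0109 j [ 18.7  21.2 106.1  -0.2  52.4 -42.6]
shift xyz [ 0.0002 -0.0014  0.0003] roll 0.024
```

```bash
python3 -m pendant '[{"claw":1,"x":0.0002,"y":0.001,"z":0,"roll":0},{"claw":1,"x":0.0002,"y":0.002,"z":0,"roll":0}]'; python3 go.py .5348 .1814 .1023 60
```

```text
time_s: 16.08
tcp_pos: [0.5346, 0.1811, 0.1044]
orientation: [[0.878, 0.004, 0.479], [-0.479, -0.001, 0.878], [0.004, -1.0, 0.001]]
ft_force: [-1.6, -2.0, -4.0]
finger_gap: 0.0109
t 16.07 p [0.5346 0.1811 0.1044] phi 61.4 tilt 0.25 F [-1.6 -2.  -4. ] T [-0.36  0.3   0.13] gap 0.0109 j [ 18.7  21.4 106.2  -0.2  52.2 -42.6]
shift xyz [-0.      0.0021  0.0003] roll 0.024
```

```bash
python3 -m pendant '[{"claw":1,"x":-0.0001,"y":0.001,"z":-0.0005,"roll":0},{"claw":1,"x":-0.0001,"y":0.002,"z":-0.0005,"roll":0}]'; python3 go.py .5348 .1814 .1023 60;python3 -m pendant '[{"claw":1,"x":0,"y":0.0006,"z":0,"roll":0},{"claw":1,"x":0,"y":0.001,"z":0,"roll":0}]'; python3 go.py .5348 .1814 .1023 60
```

```text
time_s: 16.32
tcp_pos: [0.5346, 0.1808, 0.1024]
orientation: [[0.878, 0.005, 0.479], [-0.479, -0.001, 0.878], [0.005, -1.0, 0.001]]
ft_force: [-1.7, -1.2, 4.6]
finger_gap: 0.0113
t 16.32 p [0.5346 0.1808 0.1024] phi 61.41 tilt 0.27 F [-1.7 -1.2  4.6] T [-0.16  0.4   0.04] gap 0.0113 j [ 18.6  21.5 106.3  -0.2  51.9 -42.7]
shift xyz [-0.0001  0.0001  0.0006] roll 0.025
time_s: 16.58
tcp_pos: [0.5347, 0.1809, 0.1024]
orientation: [[0.878, 0.005, 0.479], [-0.479, -0.001, 0.878], [0.005, -1.0, 0.001]]
ft_force: [-4.9, -2.3, 10.2]
finger_gap: 0.0106
t 16.57 p [0.5347 0.1809 0.1024] phi 61.41 tilt 0.29 F [-4.9 -2.3 10.2] T [-0.36  0.96  0.05] gap 0.0106 j [ 18.6  21.5 106.3  -0.2  51.9 -42.7]
shift xyz [-0.0002  0.0001  0.0005] roll 0.025
```

```bash
python3 -m pendant '[{"claw":1,"x":-0.0003,"y":-0.0006,"z":-0.0003,"roll":0},{"claw":1,"x":-0.0003,"y":-0.0006,"z":-0.0003,"roll":0}]' 20; python3 go.py; python3 -m pendant '[{"claw":0.85,"x":0,"y":0,"z":0,"roll":0},{"claw":0.7,"x":0,"y":0,"z":0,"roll":0},{"claw":0.5,"x":0,"y":0,"z":0,"roll":0},{"claw":0.5,"x":0,"y":0,"z":0,"roll":0}]' 20; python3 go.py
python3 - <<'E'
from h import *
im=eyes.snapshot("scene")[:,:,::-1];cv2.imwrite("pics/scene5.png",im)
f=lambda i,x,y,w,h,k:cv2.convertScaleAbs(cv2.resize(i[y:y+h,x:x+w],None,fx=k,fy=k,interpolation=cv2.INTER_CUBIC),alpha=2.2)
cv2.imwrite("pics/c14.png",f(im,320,190,75,85,7))
E
```

```text
time_s: 16.82
tcp_pos: [0.5344, 0.1809, 0.1029]
orientation: [[0.878, 0.005, 0.479], [-0.479, -0.001, 0.878], [0.005, -1.0, 0.002]]
ft_force: [-0.3, -1.3, -4.1]
finger_gap: 0.0104
t 16.82 p [0.5344 0.1809 0.1029] phi 61.41 tilt 0.3 F [-0.3 -1.3 -4.1] T [-0.05  0.11  0.07] gap 0.0104 j [ 18.6  21.4 106.3  -0.2  51.9 -42.7]
time_s: 17.32
tcp_pos: [0.5345, 0.1809, 0.103]
orientation: [[0.878, 0.005, 0.479], [-0.479, -0.001, 0.878], [0.005, -1.0, 0.002]]
ft_force: [-0.5, -0.2, 0.7]
finger_gap: 0.0427
t 17.32 p [0.5345 0.1809 0.103 ] phi 61.41 tilt 0.31 F [-0.5 -0.2  0.7] T [-0.04  0.02 -0.04] gap 0.0427 j [ 18.6  21.4 106.3  -0.2  51.9 -42.7]
```

View pics/c14.png

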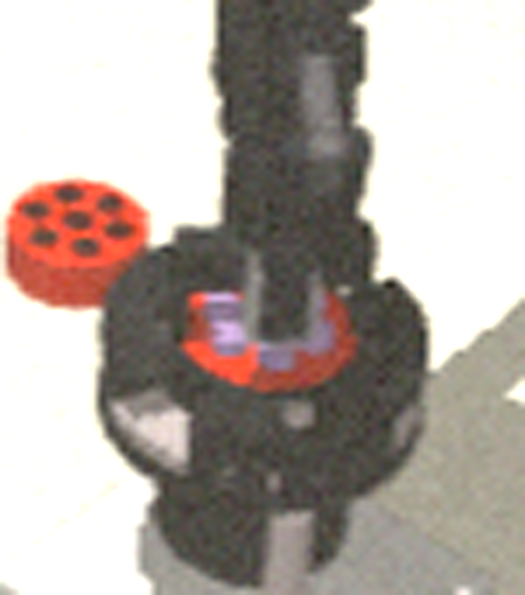

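Released; the load left the wrist and the bucket sits low in the ring. Retreat straight up.

```bash
python3 -m pendant '[{"claw":0.5,"x":0,"y":-0.01,"z":0,"roll":0},{"claw":0.5,"x":0,"y":-0.03,"z":0,"roll":0},{"claw":0.5,"x":0,"y":-0.06,"z":0,"roll":0},{"claw":0.5,"x":0,"y":-0.1,"z":0,"roll":0},{"claw":0.5,"x":0,"y":-0.15,"z":0,"roll":0}]'; python3 -m pendant '[{"claw":0.5,"x":-0.06,"y":0,"z":-0.03,"roll":0},{"claw":0.5,"x":-0.11,"y":0,"z":-0.05,"roll":0},{"claw":0.5,"x":-0.16,"y":0,"z":-0.08,"roll":0},{"claw":0.5,"x":-0.16,"y":0,"z":-0.08,"roll":0}]'; python3 go.py
python3 - <<'E'
from h import *
im=eyes.snapshot("scene")[:,:,::-1];cv2.imwrite("pics/scene6.png",im)
t=eyes.snapshot("top")[:,:,::-1];cv2.imwrite("pics/top6.png",t)
f=lambda i,x,y,w,h,k:cv2.convertScaleAbs(cv2.resize(i[y:y+h,x:x+w],None,fx=k,fy=k,interpolation=cv2.INTER_CUBIC),alpha=2.)
from ov2 import ov2
a=ov2("pics/scene6.png",0,.533,.1805,12.5,.533,.1805,-28.6,.028,(320,200,75,80),5)
cv2.imwrite("pics/c15.png",np.hstack([f(im,320,200,75,80,5),a]))
cv2.imwrite("pics/c16.png",cv2.convertScaleAbs(t,alpha=1.6))
E
```

```text
time_s: 18.0
tcp_pos: [0.5331, 0.1809, 0.2543]
orientation: [[0.878, 0.004, 0.479], [-0.479, -0.001, 0.878], [0.004, -1.0, 0.001]]
ft_force: [0.5, 0.7, 0.2]
finger_gap: 0.0429
time_s: 18.5
tcp_pos: [0.3509, 0.1867, 0.2541]
orientation: [[0.879, 0.004, 0.477], [-0.477, -0.001, 0.879], [0.004, -1.0, 0.001]]
ft_force: [0.7, 0.8, -0.1]
finger_gap: 0.0427
t 18.5 p [0.3509 0.1867 0.2541] phi 61.51 tilt 0.24 F [ 0.7  0.8 -0.1] T [ 0.04 -0.03 -0.02] gap 0.0427 j [ 27.9  -4.3 115.8  -0.2  68.3 -33.5]
```

View pics/c15.png

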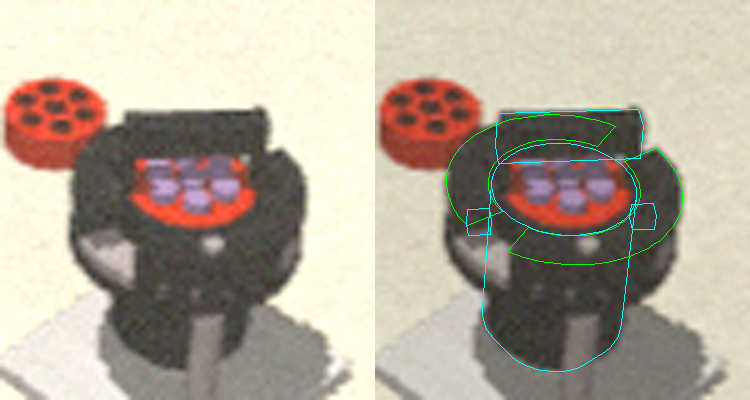

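View pics/c16.png

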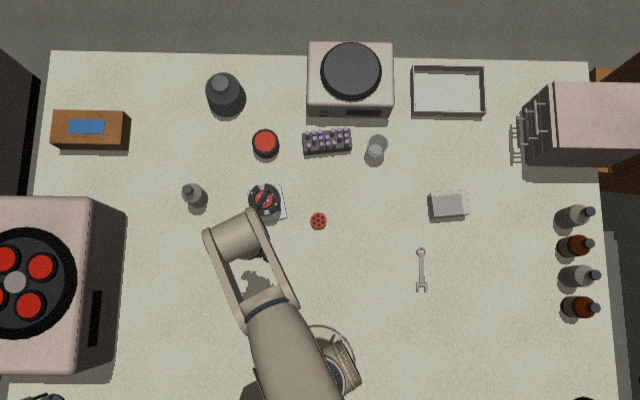

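```bash
python3 -c "
from workcell import job
print(job.sign_off())"
```

```text
the job is handed in; nothing more can be done
None
```

The bucket is hanging in the bayonet ring, both lugs in the notches, and I let go and handed the job in at about 18.5 s of the 72 s allowed.

- **How it went:** I picked the bucket up by its bail and lowered it through the gaps until the lugs landed on the ledge (tool height reading 0.1083 m). I then turned it clockwise, pressing lightly. It began to drop after about 35° and I stopped turning at about 41°. Lowered straight down from there, it bottomed at a reading of 0.1024 m. That is 5.9 mm below the ledge, against the 6 mm notch depth. The largest force reading while it was in the stand was about 11 N.
- **Last checks:** After I opened the fingers, the wrist no longer felt the bucket's weight. In the final scene picture the bucket is upright and lines up with a drawn outline of it fully home (underside 28 mm above the bench). In the top picture the other objects are where they were at the start, and the robot is clear of everything.
- **What disagreed:** The reported tool height read about 27 mm lower than the real fingertips. I saw this in the pictures, and a first close at the expected height missed the bar. I confirmed it with a light touch (about 8 N) on top of the bar and corrected for it. The camera position of the ring was also about 2 mm off from where the wrist force showed the bucket running free; I corrected that while lowering.

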